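# Clip settlement plates into their carrier and knock down the lock pins

### The job

Push every white settlement plate on the bench fully home into a sprung clip of the grey carrier, one plate to a bay, any bays you like. Once all the plates are in, take the mallet and with it knock down the lock pin behind each bay that holds a plate, all the way; leave the pin of an empty bay up, and do not push pins with the gripper. Then put the mallet back on its rubber mat standing on its head as it was, and disturb none of the bottles.

Things in the scene. Friction and masses are not known exactly. Their poses are not given: they have to be found in the camera images.
- carrier: grey plastic plate carrier fixed to the bench, 230 (x) x 284 (y) mm, origin at the centre of its underside. Flat bed 20 mm above the bench, open at its -x end (towards the robot); four bays side by side 66 mm apart along y, clips at the +x end. Over each jaw lies an aluminium bridge 48 mm wide, 40 to 62 mm to +x of the origin, top 54 mm above the bench
- bay0 (a point): bay 0: where the origin of a plate fully home lies, on the bed; axes as the carrier's, plate's long side along x. A stop wall (14 mm high) is 60 mm to +x. Guide blocks (10 mm high, round noses) either side from 23 mm to 60 mm leave a 52 mm lane; the bed is bare at -x of them, so lay the plate there with its leading edge short of 20 mm and slide it to +x up to the wall
- bay1 (a point): bay 1: where the origin of a plate fully home lies, on the bed; axes as the carrier's, plate's long side along x. A stop wall (14 mm high) is 60 mm to +x. Guide blocks (10 mm high, round noses) either side from 23 mm to 60 mm leave a 52 mm lane; the bed is bare at -x of them, so lay the plate there with its leading edge short of 20 mm and slide it to +x up to the wall
- bay2 (a point): bay 2: where the origin of a plate fully home lies, on the bed; axes as the carrier's, plate's long side along x. A stop wall (14 mm high) is 60 mm to +x. Guide blocks (10 mm high, round noses) either side from 23 mm to 60 mm leave a 52 mm lane; the bed is bare at -x of them, so lay the plate there with its leading edge short of 20 mm and slide it to +x up to the wall
- bay3 (a point): bay 3: where the origin of a plate fully home lies, on the bed; axes as the carrier's, plate's long side along x. A stop wall (14 mm high) is 60 mm to +x. Guide blocks (10 mm high, round noses) either side from 23 mm to 60 mm leave a 52 mm lane; the bed is bare at -x of them, so lay the plate there with its leading edge short of 20 mm and slide it to +x up to the wall
- jaw0 (a joint): steel spring jaw of bay 0, 38 mm wide: how far it is lifted (m), 0 at rest, at most 0.012. At rest it is 3 mm above the bed; its turned-up lip (17 degrees) begins 23 mm ahead of the bay point, its flat 46 mm ahead. A 6 mm plate lifts it 3 mm; pushing in takes about 5 to 15 N; the plate is then held by the spring
- jaw1 (a joint): steel spring jaw of bay 1, 38 mm wide: how far it is lifted (m), 0 at rest, at most 0.012. At rest it is 3 mm above the bed; its turned-up lip (17 degrees) begins 23 mm ahead of the bay point, its flat 46 mm ahead. A 6 mm plate lifts it 3 mm; pushing in takes about 5 to 15 N; the plate is then held by the spring
- jaw2 (a joint): steel spring jaw of bay 2, 38 mm wide: how far it is lifted (m), 0 at rest, at most 0.012. At rest it is 3 mm above the bed; its turned-up lip (17 degrees) begins 23 mm ahead of the bay point, its flat 46 mm ahead. A 6 mm plate lifts it 3 mm; pushing in takes about 5 to 15 N; the plate is then held by the spring
- jaw3 (a joint): steel spring jaw of bay 3, 38 mm wide: how far it is lifted (m), 0 at rest, at most 0.012. At rest it is 3 mm above the bed; its turned-up lip (17 degrees) begins 23 mm ahead of the bay point, its flat 46 mm ahead. A 6 mm plate lifts it 3 mm; pushing in takes about 5 to 15 N; the plate is then held by the spring
- pin0 (a joint): lock pin of bay 0, a steel pin with a flat round head 24 mm across, upright behind the clip, 90 mm to +x of the bay point; the head's top is 60 mm above the bed less this value, which is how far the pin is driven down (m): 0 to 0.003 at the start, 0.016 fully down. Takes about 6 to 8 N; stays where it is left
- pin1 (a joint): lock pin of bay 1, a steel pin with a flat round head 24 mm across, upright behind the clip, 90 mm to +x of the bay point; the head's top is 60 mm above the bed less this value, which is how far the pin is driven down (m): 0 to 0.003 at the start, 0.016 fully down. Takes about 6 to 8 N; stays where it is left
- pin2 (a joint): lock pin of bay 2, a steel pin with a flat round head 24 mm across, upright behind the clip, 90 mm to +x of the bay point; the head's top is 60 mm above the bed less this value, which is how far the pin is driven down (m): 0 to 0.003 at the start, 0.016 fully down. Takes about 6 to 8 N; stays where it is left
- pin3 (a joint): lock pin of bay 3, a steel pin with a flat round head 24 mm across, upright behind the clip, 90 mm to +x of the bay point; the head's top is 60 mm above the bed less this value, which is how far the pin is driven down (m): 0 to 0.003 at the start, 0.016 fully down. Takes about 6 to 8 N; stays where it is left
- plate0: white plastic settlement plate, flat rectangle 120 (its x) x 45 (its y) x 6 mm, both short ends rounded (thin edges), the same either way round, 0.1 kg. A grip tab stands on its middle: 32 (x) x 12 (y) mm, its top 40 mm above the underside; pinch it across its 12 mm from above. Origin: centre of the underside. Absent (None) in some runs
- plate1: white plastic settlement plate, flat rectangle 120 (its x) x 45 (its y) x 6 mm, both short ends rounded (thin edges), the same either way round, 0.1 kg. A grip tab stands on its middle: 32 (x) x 12 (y) mm, its top 40 mm above the underside; pinch it across its 12 mm from above. Origin: centre of the underside. Absent (None) in some runs
- plate2: white plastic settlement plate, flat rectangle 120 (its x) x 45 (its y) x 6 mm, both short ends rounded (thin edges), the same either way round, 0.1 kg. A grip tab stands on its middle: 32 (x) x 12 (y) mm, its top 40 mm above the underside; pinch it across its 12 mm from above. Origin: centre of the underside. Absent (None) in some runs
- plate3: white plastic settlement plate, flat rectangle 120 (its x) x 45 (its y) x 6 mm, both short ends rounded (thin edges), the same either way round, 0.1 kg. A grip tab stands on its middle: 32 (x) x 12 (y) mm, its top 40 mm above the underside; pinch it across its 12 mm from above. Origin: centre of the underside. Absent (None) in some runs
- mallet: mallet, 0.4 kg, standing on a striking face: black head 50 x 50 mm and 70 mm high; square wooden handle 22 x 22 mm level, towards the mallet's -x, axis 35 mm above the striking face, end 165 mm from the head's axis. Origin: centre of the lower striking face. Balances about 12 mm from the head's axis; grip the handle across y, close to the head (50 to 60 mm from the head's axis)
- mat: black rubber mat, 210 (x) x 130 (y) x 3 mm, fixed; origin at the centre of its underside. The mallet stands on it at first
- vial_a: amber sample bottle with white cap, 44 mm across, 85 mm high: leave alone
- vial_b: amber sample bottle with white cap, 44 mm across, 85 mm high: leave alone
- wash: clear wash bottle, 64 mm across, 170 mm high: leave alone
Not all that is in view belongs to the job. Leave any yellow look-alike of the plate3 alone. Leave any red look-alike of the mallet alone.

How it is judged:
On the way, in this order (a step that is already met when the one before it is completed fails the run):
1. every plate is fully home in a clip while all lock pins are still up (((x of plate0 in the frame of bay0 between -0.005 and 0.005 m and y of plate0 in the frame of bay0 between -0.008 and 0.008 m and z of plate0 in the frame of bay0 between -0.004 and 0.004 m and angle between the x axis of plate0 and the x axis of bay0, either way round below 0.1 rad and value of joint jaw0 above 0.0018 m) or (x of plate0 in the frame of bay1 between -0.005 and 0.005 m and y of plate0 in the frame of bay1 between -0.008 and 0.008 m and z of plate0 in the frame of bay1 between -0.004 and 0.004 m and angle between the x axis of plate0 and the x axis of bay1, either way round below 0.1 rad and value of joint jaw1 above 0.0018 m) or (x of plate0 in the frame of bay2 between -0.005 and 0.005 m and y of plate0 in the frame of bay2 between -0.008 and 0.008 m and z of plate0 in the frame of bay2 between -0.004 and 0.004 m and angle between the x axis of plate0 and the x axis of bay2, either way round below 0.1 rad and value of joint jaw2 above 0.0018 m) or (x of plate0 in the frame of bay3 between -0.005 and 0.005 m and y of plate0 in the frame of bay3 between -0.008 and 0.008 m and z of plate0 in the frame of bay3 between -0.004 and 0.004 m and angle between the x axis of plate0 and the x axis of bay3, either way round below 0.1 rad and value of joint jaw3 above 0.0018 m)) and ((x of plate1 in the frame of bay0 between -0.005 and 0.005 m and y of plate1 in the frame of bay0 between -0.008 and 0.008 m and z of plate1 in the frame of bay0 between -0.004 and 0.004 m and angle between the x axis of plate1 and the x axis of bay0, either way round below 0.1 rad and value of joint jaw0 above 0.0018 m) or (x of plate1 in the frame of bay1 between -0.005 and 0.005 m and y of plate1 in the frame of bay1 between -0.008 and 0.008 m and z of plate1 in the frame of bay1 between -0.004 and 0.004 m and angle between the x axis of plate1 and the x axis of bay1, either way round below 0.1 rad and value of joint jaw1 above 0.0018 m) or (x of plate1 in the frame of bay2 between -0.005 and 0.005 m and y of plate1 in the frame of bay2 between -0.008 and 0.008 m and z of plate1 in the frame of bay2 between -0.004 and 0.004 m and angle between the x axis of plate1 and the x axis of bay2, either way round below 0.1 rad and value of joint jaw2 above 0.0018 m) or (x of plate1 in the frame of bay3 between -0.005 and 0.005 m and y of plate1 in the frame of bay3 between -0.008 and 0.008 m and z of plate1 in the frame of bay3 between -0.004 and 0.004 m and angle between the x axis of plate1 and the x axis of bay3, either way round below 0.1 rad and value of joint jaw3 above 0.0018 m)) and ((x of plate2 in the frame of bay0 between -0.005 and 0.005 m and y of plate2 in the frame of bay0 between -0.008 and 0.008 m and z of plate2 in the frame of bay0 between -0.004 and 0.004 m and angle between the x axis of plate2 and the x axis of bay0, either way round below 0.1 rad and value of joint jaw0 above 0.0018 m) or (x of plate2 in the frame of bay1 between -0.005 and 0.005 m and y of plate2 in the frame of bay1 between -0.008 and 0.008 m and z of plate2 in the frame of bay1 between -0.004 and 0.004 m and angle between the x axis of plate2 and the x axis of bay1, either way round below 0.1 rad and value of joint jaw1 above 0.0018 m) or (x of plate2 in the frame of bay2 between -0.005 and 0.005 m and y of plate2 in the frame of bay2 between -0.008 and 0.008 m and z of plate2 in the frame of bay2 between -0.004 and 0.004 m and angle between the x axis of plate2 and the x axis of bay2, either way round below 0.1 rad and value of joint jaw2 above 0.0018 m) or (x of plate2 in the frame of bay3 between -0.005 and 0.005 m and y of plate2 in the frame of bay3 between -0.008 and 0.008 m and z of plate2 in the frame of bay3 between -0.004 and 0.004 m and angle between the x axis of plate2 and the x axis of bay3, either way round below 0.1 rad and value of joint jaw3 above 0.0018 m)) and ((x of plate3 in the frame of bay0 between -0.005 and 0.005 m and y of plate3 in the frame of bay0 between -0.008 and 0.008 m and z of plate3 in the frame of bay0 between -0.004 and 0.004 m and angle between the x axis of plate3 and the x axis of bay0, either way round below 0.1 rad and value of joint jaw0 above 0.0018 m) or (x of plate3 in the frame of bay1 between -0.005 and 0.005 m and y of plate3 in the frame of bay1 between -0.008 and 0.008 m and z of plate3 in the frame of bay1 between -0.004 and 0.004 m and angle between the x axis of plate3 and the x axis of bay1, either way round below 0.1 rad and value of joint jaw1 above 0.0018 m) or (x of plate3 in the frame of bay2 between -0.005 and 0.005 m and y of plate3 in the frame of bay2 between -0.008 and 0.008 m and z of plate3 in the frame of bay2 between -0.004 and 0.004 m and angle between the x axis of plate3 and the x axis of bay2, either way round below 0.1 rad and value of joint jaw2 above 0.0018 m) or (x of plate3 in the frame of bay3 between -0.005 and 0.005 m and y of plate3 in the frame of bay3 between -0.008 and 0.008 m and z of plate3 in the frame of bay3 between -0.004 and 0.004 m and angle between the x axis of plate3 and the x axis of bay3, either way round below 0.1 rad and value of joint jaw3 above 0.0018 m)) and value of joint each of pin0, pin1, pin2, pin3 below 0.007 m), for 0.2 s.
2. the pin of each loaded bay is down, that of an empty bay still up (((value of joint jaw0 above 0.0018 m and value of joint pin0 above 0.013 m) or (value of joint jaw0 below 0.0018 m and value of joint pin0 below 0.007 m)) and ((value of joint jaw1 above 0.0018 m and value of joint pin1 above 0.013 m) or (value of joint jaw1 below 0.0018 m and value of joint pin1 below 0.007 m)) and ((value of joint jaw2 above 0.0018 m and value of joint pin2 above 0.013 m) or (value of joint jaw2 below 0.0018 m and value of joint pin2 below 0.007 m)) and ((value of joint jaw3 above 0.0018 m and value of joint pin3 above 0.013 m) or (value of joint jaw3 below 0.0018 m and value of joint pin3 below 0.007 m))), for 0.2 s.
At the end, for the whole second after the job is handed in: plates home (within 5 mm of the bay point lengthwise, 8 mm across, 4 mm up, 0.1 rad; jaw lifted over 1.8 mm) and at rest; pins of loaded bays over 13 mm down, others under 7 mm; mallet upright (0.15 rad), still, head axis over the mat (all of step 2 and ((x of plate0 in the frame of bay0 between -0.005 and 0.005 m and y of plate0 in the frame of bay0 between -0.008 and 0.008 m and z of plate0 in the frame of bay0 between -0.004 and 0.004 m and angle between the x axis of plate0 and the x axis of bay0, either way round below 0.1 rad and value of joint jaw0 above 0.0018 m) or (x of plate0 in the frame of bay1 between -0.005 and 0.005 m and y of plate0 in the frame of bay1 between -0.008 and 0.008 m and z of plate0 in the frame of bay1 between -0.004 and 0.004 m and angle between the x axis of plate0 and the x axis of bay1, either way round below 0.1 rad and value of joint jaw1 above 0.0018 m) or (x of plate0 in the frame of bay2 between -0.005 and 0.005 m and y of plate0 in the frame of bay2 between -0.008 and 0.008 m and z of plate0 in the frame of bay2 between -0.004 and 0.004 m and angle between the x axis of plate0 and the x axis of bay2, either way round below 0.1 rad and value of joint jaw2 above 0.0018 m) or (x of plate0 in the frame of bay3 between -0.005 and 0.005 m and y of plate0 in the frame of bay3 between -0.008 and 0.008 m and z of plate0 in the frame of bay3 between -0.004 and 0.004 m and angle between the x axis of plate0 and the x axis of bay3, either way round below 0.1 rad and value of joint jaw3 above 0.0018 m)) and ((x of plate1 in the frame of bay0 between -0.005 and 0.005 m and y of plate1 in the frame of bay0 between -0.008 and 0.008 m and z of plate1 in the frame of bay0 between -0.004 and 0.004 m and angle between the x axis of plate1 and the x axis of bay0, either way round below 0.1 rad and value of joint jaw0 above 0.0018 m) or (x of plate1 in the frame of bay1 between -0.005 and 0.005 m and y of plate1 in the frame of bay1 between -0.008 and 0.008 m and z of plate1 in the frame of bay1 between -0.004 and 0.004 m and angle between the x axis of plate1 and the x axis of bay1, either way round below 0.1 rad and value of joint jaw1 above 0.0018 m) or (x of plate1 in the frame of bay2 between -0.005 and 0.005 m and y of plate1 in the frame of bay2 between -0.008 and 0.008 m and z of plate1 in the frame of bay2 between -0.004 and 0.004 m and angle between the x axis of plate1 and the x axis of bay2, either way round below 0.1 rad and value of joint jaw2 above 0.0018 m) or (x of plate1 in the frame of bay3 between -0.005 and 0.005 m and y of plate1 in the frame of bay3 between -0.008 and 0.008 m and z of plate1 in the frame of bay3 between -0.004 and 0.004 m and angle between the x axis of plate1 and the x axis of bay3, either way round below 0.1 rad and value of joint jaw3 above 0.0018 m)) and ((x of plate2 in the frame of bay0 between -0.005 and 0.005 m and y of plate2 in the frame of bay0 between -0.008 and 0.008 m and z of plate2 in the frame of bay0 between -0.004 and 0.004 m and angle between the x axis of plate2 and the x axis of bay0, either way round below 0.1 rad and value of joint jaw0 above 0.0018 m) or (x of plate2 in the frame of bay1 between -0.005 and 0.005 m and y of plate2 in the frame of bay1 between -0.008 and 0.008 m and z of plate2 in the frame of bay1 between -0.004 and 0.004 m and angle between the x axis of plate2 and the x axis of bay1, either way round below 0.1 rad and value of joint jaw1 above 0.0018 m) or (x of plate2 in the frame of bay2 between -0.005 and 0.005 m and y of plate2 in the frame of bay2 between -0.008 and 0.008 m and z of plate2 in the frame of bay2 between -0.004 and 0.004 m and angle between the x axis of plate2 and the x axis of bay2, either way round below 0.1 rad and value of joint jaw2 above 0.0018 m) or (x of plate2 in the frame of bay3 between -0.005 and 0.005 m and y of plate2 in the frame of bay3 between -0.008 and 0.008 m and z of plate2 in the frame of bay3 between -0.004 and 0.004 m and angle between the x axis of plate2 and the x axis of bay3, either way round below 0.1 rad and value of joint jaw3 above 0.0018 m)) and ((x of plate3 in the frame of bay0 between -0.005 and 0.005 m and y of plate3 in the frame of bay0 between -0.008 and 0.008 m and z of plate3 in the frame of bay0 between -0.004 and 0.004 m and angle between the x axis of plate3 and the x axis of bay0, either way round below 0.1 rad and value of joint jaw0 above 0.0018 m) or (x of plate3 in the frame of bay1 between -0.005 and 0.005 m and y of plate3 in the frame of bay1 between -0.008 and 0.008 m and z of plate3 in the frame of bay1 between -0.004 and 0.004 m and angle between the x axis of plate3 and the x axis of bay1, either way round below 0.1 rad and value of joint jaw1 above 0.0018 m) or (x of plate3 in the frame of bay2 between -0.005 and 0.005 m and y of plate3 in the frame of bay2 between -0.008 and 0.008 m and z of plate3 in the frame of bay2 between -0.004 and 0.004 m and angle between the x axis of plate3 and the x axis of bay2, either way round below 0.1 rad and value of joint jaw2 above 0.0018 m) or (x of plate3 in the frame of bay3 between -0.005 and 0.005 m and y of plate3 in the frame of bay3 between -0.008 and 0.008 m and z of plate3 in the frame of bay3 between -0.004 and 0.004 m and angle between the x axis of plate3 and the x axis of bay3, either way round below 0.1 rad and value of joint jaw3 above 0.0018 m)) and x of mallet in the frame of mat between -0.11 and 0.11 m and y of mallet in the frame of mat between -0.07 and 0.07 m and z of mallet in the frame of mat below 0.012 m and angle between mallet's own z axis and vertical below 0.15 rad and linear speed of each of mallet, plate0, plate1, plate2, plate3 below 0.03 m/s); the robot touches nothing.
It fails at once if vial_a moved more than 30 mm or tipped over (distance of vial_a from where it was at the start of the episode above 0.03 m or angle between vial_a's own z axis and vertical above 0.5 rad).
It fails at once if vial_b moved more than 30 mm or tipped over (distance of vial_b from where it was at the start of the episode above 0.03 m or angle between vial_b's own z axis and vertical above 0.5 rad).
It fails at once if wash moved more than 30 mm or tipped over (distance of wash from where it was at the start of the episode above 0.03 m or angle between wash's own z axis and vertical above 0.5 rad).
It fails at once if a lock pin pushed with the gripper or arm instead of the mallet (contact force between any of the fingers, the arm and pin0 above 3 N or contact force between any of the fingers, the arm and pin1 above 3 N or contact force between any of the fingers, the arm and pin2 above 3 N or contact force between any of the fingers, the arm and pin3 above 3 N).
Of plate0, plate1, plate2, plate3 only 3 to 4 are there at a start; the rules pass over those that are not, and their reading is None.
At some moment in a run one of plate0, plate1, plate2, plate3, mallet may be knocked a few centimetres aside while the robot is not near it.
It also fails if it takes over 210 s, if anything falls off the work surface, if the arm or the gripper's body presses on something with over 40 N, if the wrist force passes 120 N, or if a joint passes its speed limit or range.

### The arm

A 6-joint arm with a two-finger parallel gripper is mounted at the origin on the work surface. World frame = base frame: x ahead of the robot, y to its left, z up, the work surface at z = 0. Lengths are in m, angles in rad, forces in N, time in s.
With the tool pointing down it reaches from about 0.35 to 0.85 m from the base axis. Payload 8.1 kg.
Tool frame: the origin (TCP) lies at the very end of the fingers, on their centre line; the grasp point (between the pads) lies robot.hold_point_z behind it (robot.hold_point_z is the distance from the TCP to the grasp point, in m); z points along the fingers, y is the direction in which the jaws open and shut (so a half turn about z gives the same grasp; the last joint's range is limited). The gripper opens to 93 mm and grips with 3 to 60 N. Pads are 15 mm wide; open, the fingers measure 128 mm over their backs; the gripper's body (75 mm by 188 mm) begins 65 mm behind the grasp point.
Start: joints at [-1.283, 0.13, 1.488, -0, 1.523, -0.085], TCP at [0.219, -0.559, 0.219] pointing down, gripper open.
Joint ranges: [-2.96, 2.96], [-0.89, 2.26], [0.02, 2.5], [-1.34, 4.48], [0, 2.73], [-2.66, 2.66]. Speed limits (rad/s): [2.39, 2.39, 2.79, 3.14, 3.14, 3.14].

### API

Orientations are given as a rotation vector (axis times angle).
In Python, from plant import robot, cams gives the robot as it stands. The module is installed in compiled form; this text tells all that it offers.
- The arm moves only by the tool step_arm, never from a script. Its argument "deltas" is a list of rows, each an object with "offset": the shift along the tool's x, y, z in cm, a list of three; "roll": the turn about the tool's z in rad. In form: [{"offset": [x, y, z], "roll": roll}, ...]. A call has 1 to 12 rows; each row shifts and turns the commanded pose from where the row before left it, along the tool's axes as they then stand; what a row does not reach is not made up. A row lasts 1/8 s, in which the tool goes at most 62.5 mm and 10.7 degrees, less where a joint would pass 70% of its speed; a pose out of reach is approached as far as the arm can. A call with a gripper value outside its range is refused whole. "fingers" is the finger opening in cm, from 0 to 9.3, set as the call begins (left out, the last holds). The fingers move at their own pace and stop on an object; "grip_force" is the grip in N (left out, the last holds). Time passes only in rows, so rows that do not move let the fingers close. It gives the time, the measured TCP pose, the force and the opening at its end, in the units of the state.
- robot.read_state(): the state, without advancing time (a new reading comes with each control period).
- cams.read_camera(name): name is "scene" or "top"; returns a dict with "pixels" (480x640x3 uint8, red, green, blue), "fx", "fy", "cx", "cy" (pixels), "extrinsics" (4x4, takes a point from world to camera coordinates). Camera axes: x right, y down, z forward; pixel columns grow to the right and rows downward; lengths in m; the calibration is good to about 2 mm. A picture is of the moment at which its call begins. There is no depth.
- robot.close_job(): hands the job in, once; it reports no verdict.
Trained networks look in a picture, given as the dict that the camera call returned (one of the last four; its "shot" number tells which), for a name from the list of things; names that differ only in an ending like _2 or _b are one class to them, and where a whole thing is asked for, a point or a joint stands for the part that bears it (a point fixed in the world has none). Each returns a list of dicts, best first, with "score" (0 to 1); they miss things now and then, are a little off and sometimes report something else, mostly with a low value. They report only what shows in the picture. A call takes as long as a camera call. They do not tell look-alikes from the thing itself.
- cams.boxes_of(picture, thing): "xy" ([column, row] in pixels, amid what is visible of it).
- cams.silhouettes(picture, thing): "mask" (480x640 bool, what is visible of it) and "xy" ([column, row] in pixels, amid what is visible of it).
- cams.pinpoint(picture, thing): "xy" ([column, row] in pixels: a listed point, or the origin of a listed thing).
The state is a dict: "t": time; "q": joint angles; "dq": joint speeds; "joint_torque": joint torques, N m; "tool_pos": TCP position; "orientation": TCP orientation; "force": force on the tool from outside, world axes, zero at the start; "wrist_torque": the same for the moment, N m; "opening": finger opening in m.
Only numpy, scipy, OpenCV 4.12 (cv2) and the standard library are available. Lean on these libraries where they do the work, as an engineer would, in place of code of your own. Each camera call takes 0.05 s, during which the arm holds its last target. There are 200 camera calls.

## Working session

There is one attempt and no reset: what is moved stays moved. The work goes in short steps, Python scripts to look and compute and a tool call to move; the robot and the scene stay as the last step left them, time stands still between calls to the robot, and variables do not carry over. Pictures are saved under pics/ and viewed, about 12 in all and at most 16, crops included, and the job is handed in when it is done.

Besides the shell and the picture viewer there is one more tool, called after "Call:" as name(argument=value, ...) on one line, values as JSON. step_arm: Moves the arm, as the interface text tells. Its arguments: {"type":"object","properties":{"deltas":{"type":"array"},"fingers":{"type":"number"},"grip_force":{"type":"number"}},"required":["deltas"]}

```bash
mkdir -p pics && cat > h.py <<'E'
import numpy as np, cv2
from plant import robot, cams
from scipy.spatial.transform import Rotation as R
def save(p,name,crop=None,scale=1):
    im=cv2.cvtColor(p["pixels"],cv2.COLOR_RGB2BGR)
    if crop: x0,y0,x1,y1=crop; im=im[y0:y1,x0:x1]
    if scale!=1: im=cv2.resize(im,None,fx=scale,fy=scale,interpolation=cv2.INTER_CUBIC)
    cv2.imwrite("pics/"+name,im)
def ray(p,xy):
    E=np.array(p["extrinsics"]); Rm,t=E[:3,:3],E[:3,3]
    d=Rm.T@np.array([(xy[0]-p["cx"])/p["fx"],(xy[1]-p["cy"])/p["fy"],1])
    return -Rm.T@t,d
def at(p,xy,z):
    c,d=ray(p,xy); return (c+d*(z-c[2])/d[2])[:2]
def proj(p,X):
    E=np.array(p["extrinsics"]); c=E[:3,:3]@np.array(X)+E[:3,3]
    return np.array([p["fx"]*c[0]/c[2]+p["cx"],p["fy"]*c[1]/c[2]+p["cy"]])
E
python3 - <<'E'
from h import *
s=robot.read_state(); print(s["t"],s["tool_pos"],s["orientation"],s["force"],robot.hold_point_z,R.from_rotvec(s["orientation"]).as_matrix().round(3))
for n in("top","scene"):
    p=cams.read_camera(n); save(p,n+"0.png"); print(n,p["fx"],ray(p,(320,240)))
    for th,z in(("plate0",0),("mallet",.003),("mat",0),("carrier",0),("bay0",.02),("bay1",.02),("bay2",.02),("bay3",.02),("pin0",.08),("vial_a",0),("wash",0)):
        print(th,[(np.round(d["xy"]),round(d["score"],2),at(p,d["xy"],z).round(3)) for d in cams.pinpoint(p,th)])
E
```

```text
0.0 [ 0.21837706 -0.55825019  0.21759124] [-3.08542364e+00 -5.81859004e-01  3.76922396e-04] [-0.26558994  0.36487807 -0.22279108] 0.0188 [[ 0.931  0.364 -0.001]
 [ 0.364 -0.931  0.002]
 [ 0.    -0.002 -1.   ]]
top 574.6127493284351 (array([ 0.43567012, -0.0462234 ,  1.48834542]), array([ 0.07053534,  0.00243909, -0.9975314 ]))
plate0 [(array([206., 341.]), 0.97, array([0.277, 0.247])), (array([178., 218.]), 0.93, array([0.593, 0.33 ])), (array([238., 275.]), 0.79, array([0.446, 0.169])), (array([180., 272.]), 0.74, array([0.451, 0.318]))]
mallet [(array([452., 246.]), 0.78, array([ 0.532, -0.384])), (array([426., 349.]), 0.77, array([ 0.267, -0.318]))]
mat [(array([456., 253.]), 0.94, array([ 0.513, -0.395]))]
carrier [(array([332., 236.]), 0.82, array([ 0.552, -0.073])), (array([319., 235.]), 0.32, array([ 0.554, -0.04 ]))]
bay0 [(array([346., 238.]), 0.91, array([ 0.545, -0.109])), (array([318., 235.]), 0.77, array([ 0.551, -0.039])), (array([293., 233.]), 0.59, array([0.556, 0.026]))]
bay1 [(array([346., 238.]), 0.91, array([ 0.545, -0.109])), (array([318., 235.]), 0.77, array([ 0.551, -0.039])), (array([293., 233.]), 0.59, array([0.556, 0.026]))]
bay2 [(array([346., 238.]), 0.91, array([ 0.545, -0.109])), (array([318., 235.]), 0.77, array([ 0.551, -0.039])), (array([293., 233.]), 0.59, array([0.556, 0.026]))]
bay3 [(array([346., 238.]), 0.91, array([ 0.545, -0.109])), (array([318., 235.]), 0.77, array([ 0.551, -0.039])), (array([293., 233.]), 0.59, array([0.556, 0.026]))]Traceback (most recent call last):
  File "<stdin>", line 6, in <module>
ValueError: it knows: bay, carrier, mallet, mat, plate, vial, wash
```

```bash
python3 - <<'E'
from h import *
p=cams.read_camera("scene"); save(p,"scene0.png"); print(ray(p,(320,240)))
for th,z in(("plate0",0),("mallet",.003),("mat",0),("carrier",0),("bay0",.02),("vial_a",0),("wash",0)):
    print(th,[(np.round(d["xy"]),round(d["score"],2),at(p,d["xy"],z).round(3)) for d in cams.pinpoint(p,th)])
E
```

```text
(array([ 0.8613687 , -0.57264458,  0.6748964 ]), array([-0.40066884,  0.60675404, -0.68677435]))
plate0 [(array([305., 167.]), 0.8, array([0.276, 0.248])), (array([373., 171.]), 0.76, array([0.445, 0.327])), (array([346., 204.]), 0.59, array([0.453, 0.166])), (array([427., 185.]), 0.55, array([0.594, 0.343]))]
mallet [(array([141., 305.]), 0.82, array([ 0.272, -0.317])), (array([222., 397.]), 0.79, array([ 0.534, -0.377]))]
mat [(array([206., 396.]), 0.68, array([ 0.508, -0.388])), (array([346., 203.]), 0.26, array([0.45 , 0.171])), (array([297., 308.]), 0.21, array([ 0.533, -0.163]))]
carrier [(array([327., 284.]), 0.87, array([ 0.55 , -0.079])), (array([420., 360.]), 0.55, array([ 0.78 , -0.143])), (array([450., 296.]), 0.16, array([0.774, 0.021]))]
bay0 [(array([350., 248.]), 0.95, array([0.548, 0.019])), (array([337., 265.]), 0.91, array([ 0.549, -0.038])), (array([295., 306.]), 0.85, array([ 0.537, -0.171])), (array([319., 286.]), 0.65, array([ 0.548, -0.105]))]
vial_a [(array([465., 277.]), 0.95, array([0.783, 0.086])), (array([450., 296.]), 0.77, array([0.775, 0.022]))]
wash [(array([419., 360.]), 0.91, array([ 0.78 , -0.144]))]
```

View pics/top0.png

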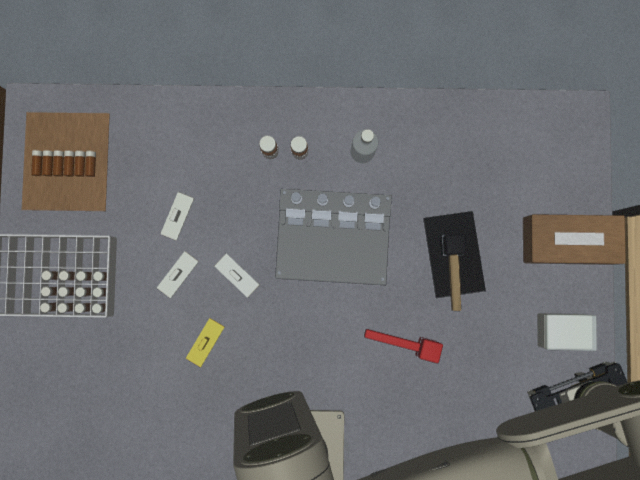

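View pics/scene0.png

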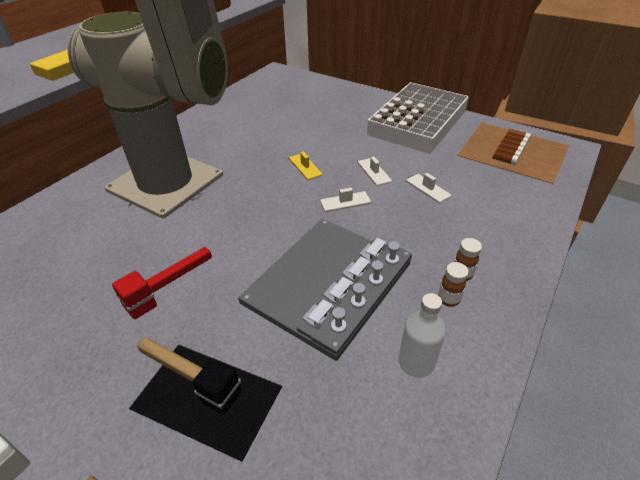

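The white plates are at top pixels (178,218), (178,273) and (238,275), with the yellow look-alike at (206,342), which I leave alone. The right mallet is the black and wood one on the mat at (455,250). The red one at (405,345) is the look-alike. Next I measure the poses.

```bash
cat >> h.py <<'E'
def to_plane(p,pts,z): return np.array([at(p,q,z) for q in pts])
def rect(p,mask,z):
    """min-area rectangle of a mask laid on plane z: centre, sides, yaw of long side"""
    c=max(cv2.findContours(mask.astype(np.uint8),cv2.RETR_EXTERNAL,cv2.CHAIN_APPROX_NONE)[0],key=len)[:,0]
    w=to_plane(p,c.astype(float),z)
    (x,y),(a,b),_=r=cv2.minAreaRect((w*1000).astype(np.float32))
    bx=cv2.boxPoints(r); e=[bx[1]-bx[0],bx[2]-bx[1]]; e=max(e,key=np.linalg.norm)
    yaw=np.arctan2(e[1],e[0]); yaw=(yaw+np.pi/2)%np.pi-np.pi/2
    return np.round([x/1000,y/1000],4),sorted([round(a),round(b)]),round(float(yaw),3)
def go(x,y,z,yaw,order="move"):
    """tool deltas to reach TCP x,y,z with tool x-axis at yaw (mod pi)"""
    s=robot.read_state(); M=R.from_rotvec(s["orientation"]).as_matrix()
    cur=np.arctan2(M[1,0],M[0,0]); d=(yaw-cur+np.pi/2)%np.pi-np.pi/2
    o=M.T@(np.array([x,y,z])-s["tool_pos"])*100
    print("t%.2f cur"%s["t"],s["tool_pos"].round(4),"yaw %.3f"%cur,"q6 %.2f"%s["q"][5],"offset(tool,cm)",o.round(2),"then roll %.3f"%(-d))
E
python3 - <<'E'
from h import *
p=cams.read_camera("top"); hsv=cv2.cvtColor(p["pixels"],cv2.COLOR_RGB2HSV)
for th,z in(("plate0",.006),("carrier",.02),("mat",.003),("mallet",.038)):
    for d in cams.silhouettes(p,th):
        if d["score"]<.3: continue
        m=d["mask"]; print(th,round(d["score"],2),d["xy"].round() if hasattr(d["xy"],'round') else d["xy"],rect(p,m,z),"hue",np.median(hsv[m],0))
g=cv2.cvtColor(p["pixels"],cv2.COLOR_RGB2GRAY)
big=cv2.resize(g[185:215,280:395],None,fx=6,fy=6,interpolation=cv2.INTER_CUBIC)
c=cv2.HoughCircles(big,cv2.HOUGH_GRADIENT,1,80,param1=80,param2=15,minRadius=22,maxRadius=38)
for u,v,r in sorted(c[0].tolist()) if c is not None else []:
    q=((u+.5)/6-.5+280,(v+.5)/6-.5+185); print("pin",np.round(q,1),round(r/6,1),at(p,q,.079).round(4))
save(p,"c.png",(270,180,400,290),6)
E
```

```text
plate0 0.93 [178.3, 274.5] (array([0.4443, 0.3244]), [47, 121], -0.635) hue [ 53.  10. 194.]
plate0 0.75 [236.2, 274.9] (array([0.446 , 0.1706]), [49, 121], 0.809) hue [ 65.    8.  194.5]
plate0 0.57 [179.6, 216.5] (array([0.597 , 0.3313]), [46, 118], -0.371) hue [ 50.  12. 194.]
plate0 0.56 [205.7, 338.6] (array([0.2738, 0.2485]), [44, 119], -0.516) hue [ 28. 140. 186.]
carrier 0.97 [331.7, 237.1] (array([ 0.5484, -0.0744]), [234, 288], 1.527) hue [ 99.  11. 117.]
carrier 0.47 [346.6, 222.3] (array([ 0.5805, -0.1112]), [18, 36], -1.555) hue [106.  25. 146.]
mat 0.97 [456.7, 254.2] (array([ 0.5095, -0.3881]), [132, 214], 0.163) hue [105.  20.  37.]
mat 0.61 [335.2, 238.5] (array([ 0.5505, -0.0765]), [238, 293], 1.54) hue [ 99.  11. 117.]
mallet 0.94 [454.6, 256.6] (array([ 0.4622, -0.3788]), [61, 189], 0.002) hue [20. 68. 64.]
mallet 0.7 [415.2, 344.7] (array([ 0.2849, -0.2527]), [53, 197], 1.312) hue [  0. 167. 160.]
```

View pics/c.png

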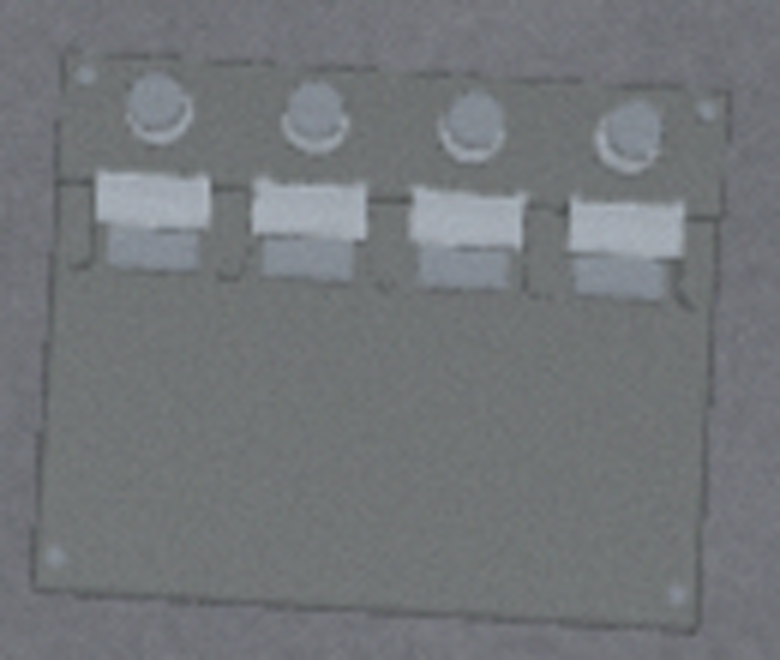

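```bash
python3 - <<'E'
from h import *
p=cams.read_camera("top")
f=lambda q:((q[0]+.5)/6-.5+270,(q[1]+.5)/6-.5+180)
L=lambda qs,z:to_plane(p,[f(q) for q in qs],z)
c=L([(65,52),(728,90),(33,590),(697,632)],.02); print("corners",c.round(4),"mean",c.mean(0).round(4))
for a,b in((2,0),(3,1)): d=c[a]-c[b]; print("yaw x",np.arctan2(-d[1],-d[0]),np.hypot(*d))
for a,b in((1,0),(3,2)): d=c[b]-c[a]; print("yaw y",np.arctan2(d[1],d[0])-np.pi/2,np.hypot(*d))
P=L([(156,101),(316,108),(474,118),(634,128)],.079)
B=L([(153,198),(309,208),(467,217),(627,227)],.054)
print("pins",P.round(4)); print("bridges",B.round(4))
for yaw in(-.06,):
    x=np.array([np.cos(yaw),np.sin(yaw)])
    print("bay from pins",(P-.09*x).round(4)); print("origin from bridges",(B.mean(0)-.051*x).round(4))
for X in (P,B): print(np.polyfit(X[:,1],X[:,0],1),np.hypot(*(X[0]-X[3]))/3)
for k in range(2):
    q=cams.read_camera("top"); print([at(q,d["xy"],.02).round(4) for d in cams.pinpoint(q,"bay0")])
E
```

```text
corners [[ 0.6716  0.0616]
 [ 0.6596 -0.2232]
 [ 0.4407  0.0704]
 [ 0.4275 -0.2119]] mean [ 0.5498 -0.0758]
yaw x -0.03819722695606865 0.23110777617849954
yaw x -0.048662452729534206 0.23229058647304476
yaw y -0.04229875183529419 0.28501471173007
yaw y -0.0464745885298854 0.28259106611140505
pins [[ 0.6423  0.0193]
 [ 0.6405 -0.0466]
 [ 0.6373 -0.1117]
 [ 0.6342 -0.1776]]
bridges [[ 0.6051  0.021 ]
 [ 0.6019 -0.0444]
 [ 0.5992 -0.1105]
 [ 0.596  -0.1774]]
bay from pins [[ 0.5525  0.0247]
 [ 0.5506 -0.0412]
 [ 0.5475 -0.1063]
 [ 0.5444 -0.1722]]
origin from bridges [ 0.5496 -0.0748]
[0.04202176 0.64191517] 0.06568425346308454
[0.04532369 0.60408067] 0.06618245243403086
[array([0.5602, 0.0313]), array([ 0.544 , -0.0482]), array([ 0.5479, -0.1048]), array([ 0.5419, -0.0782]), array([0.5983, 0.3318])]
[array([ 0.5532, -0.1106]), array([ 0.5465, -0.177 ]), array([0.5512, 0.0281]), array([ 0.5507, -0.0355])]
```

```bash
python3 - <<'E'
from h import *
go(.446,.1706,.12,.809)
E
```

```text
t1.35 cur [ 0.2185 -0.5588  0.2186] yaw 0.373 q6 -0.09 offset(tool,cm) [ 47.75 -59.65   9.86] then roll -0.436
```

Call:
step_arm(deltas=[{"offset": [3.67, -4.59, 0], "roll": 0}, {"offset": [3.67, -4.59, 0], "roll": 0}, {"offset": [3.67, -4.59, 0], "roll": 0}, {"offset": [3.67, -4.59, 0], "roll": 0}, {"offset": [3.67, -4.59, 0], "roll": 0}, {"offset": [3.67, -4.59, 0], "roll": 0}, {"offset": [3.67, -4.59, 0], "roll": 0}, {"offset": [3.67, -4.59, 0], "roll": 0}, {"offset": [3.67, -4.59, 0], "roll": 0}, {"offset": [3.67, -4.59, 0], "roll": 0}, {"offset": [3.67, -4.59, 0], "roll": 0}, {"offset": [3.67, -4.59, 0], "roll": 0}], fingers=4, grip_force=30)

```text
t: 2.85
tool_pos: [0.4285, 0.1167, 0.2191]
orientation: [3.087, 0.583, 0.002]
force: [1.5, -0.3, 0.0]
opening: 0.0401
```

Call:
step_arm(deltas=[{"offset": [3.71, -4.57, 0], "roll": 0}, {"offset": [0, 0, 5], "roll": 0}, {"offset": [0, 0, 4.86], "roll": 0}, {"offset": [0, 0, 0], "roll": -0.15}, {"offset": [0, 0, 0], "roll": -0.15}, {"offset": [0, 0, 0], "roll": -0.136}, {"offset": [0, 0, 0], "roll": 0}])

```text
t: 3.72
tool_pos: [0.4461, 0.1707, 0.1201]
orientation: [2.889, 1.235, 0.0]
force: [-0.4, -0.3, -0.4]
opening: 0.0398
```

```bash
python3 - <<'E'
from h import *
go(.446,.1706,.012,.809)
p=cams.read_camera("scene"); save(p,"s1.png",(250,80,450,230),4)
for th in("plate0",):
    print([(np.round(d["xy"]),round(d["score"],2),at(p,d["xy"],0).round(3)) for d in cams.pinpoint(p,th)])
X=robot.read_state()["tool_pos"]; print("tcp px",proj(p,X), "below",proj(p,[X[0],X[1],.04]))
E
```

```text
t3.73 cur [0.4461 0.1707 0.1201] yaw 0.808 q6 1.02 offset(tool,cm) [-1.000e-02  0.000e+00  1.081e+01] then roll -0.001
[(array([344., 203.]), 0.97, array([0.447, 0.166])), (array([307., 166.]), 0.92, array([0.277, 0.255])), (array([376., 171.]), 0.76, array([0.452, 0.33 ])), (array([427., 186.]), 0.63, array([0.594, 0.339])), (array([224., 398.]), 0.63, array([ 0.535, -0.376]))]
tcp px [345.6371464  160.84875094] below [344.867665   189.10906349]
```

View pics/s1.png

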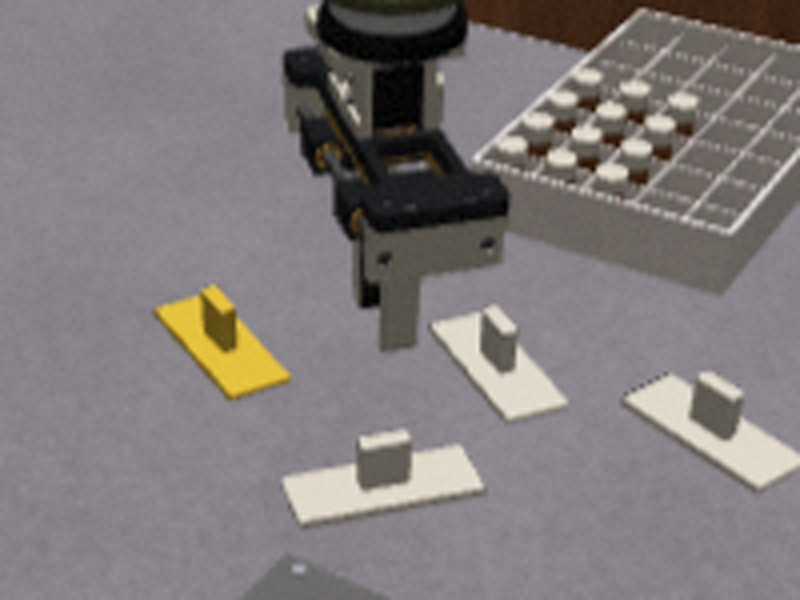

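The gripper hangs squarely over the nearest white plate. Its tab top is at about (346,189) in the scene image and I predicted (345,189), so I descend.

Call:
step_arm(deltas=[{"offset": [0, 0, 4], "roll": 0}, {"offset": [0, 0, 4], "roll": 0}, {"offset": [0, 0, 2.8], "roll": 0}, {"offset": [0, 0, 0], "roll": 0}])

```text
t: 4.32
tool_pos: [0.4436, 0.17, 0.0098]
orientation: [-2.889, -1.233, 0.008]
force: [0.8, 0.4, -0.2]
opening: 0.0402
```

Call:
step_arm(deltas=[{"offset": [0, 0, 0], "roll": 0}, {"offset": [0, 0, 0], "roll": 0}, {"offset": [0, 0, 0], "roll": 0}, {"offset": [0, 0, 0], "roll": 0}, {"offset": [0, 0, -4], "roll": 0}, {"offset": [0, 0, -3], "roll": 0}, {"offset": [0, 0, 0], "roll": 0}], fingers=0, grip_force=40)

```text
t: 5.2
tool_pos: [0.4482, 0.1713, 0.0847]
orientation: [2.887, 1.236, 0.008]
force: [0.4, 0.2, -1.5]
opening: 0.0118
```

```bash
python3 - <<'E'
from h import *
p=cams.read_camera("scene"); save(p,"s2.png",(250,80,450,230),4)
# bay frame
yaw=-.044; x=np.array([np.cos(yaw),np.sin(yaw)]); y=np.array([-x[1],x[0]]); o=np.array([.5492,-.0752])
for k in(1.5,.5,-.5,-1.5): print(k,(o+k*.066*y).round(4))
t=o-.5*.066*y-.050*x; print(t); go(*t,.082,yaw)
for d in cams.pinpoint(p,"plate0"): print(d["xy"],round(d["score"],2))
E
```

```text
1.5 [0.5536 0.0237]
0.5 [ 0.5507 -0.0422]
-0.5 [ 0.5477 -0.1082]
-1.5 [ 0.5448 -0.1741]
[ 0.49779686 -0.10596877]
t5.25 cur [0.4469 0.1709 0.0828] yaw 0.809 q6 1.02 offset(tool,cm) [-16.51  22.8    0.08] then roll 0.853
[305.9, 166.9] 0.87
[372.8, 171.6] 0.79
[425.0, 186.2] 0.71
[347.8, 180.0] 0.69
```

View pics/s2.png

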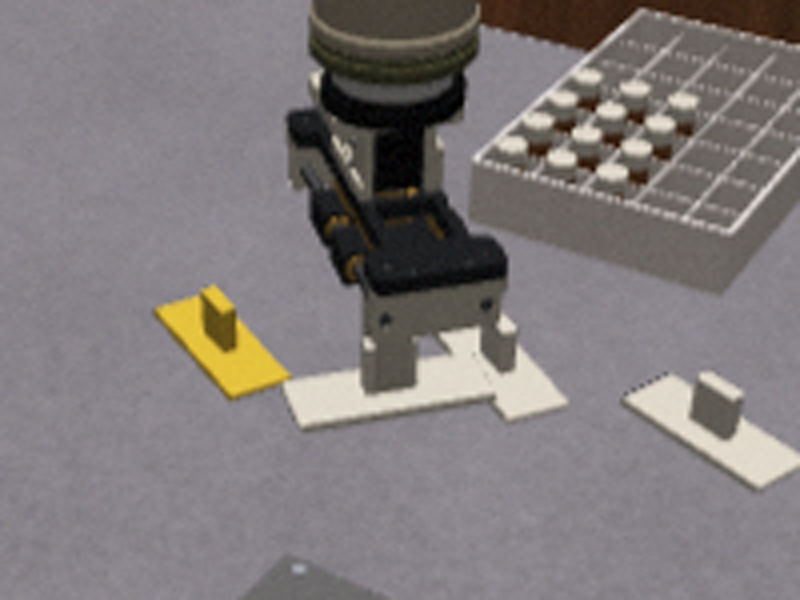

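Call:
step_arm(deltas=[{"offset": [-3.3, 4.56, 0], "roll": 0}, {"offset": [-3.3, 4.56, 0], "roll": 0}, {"offset": [-3.3, 4.56, 0], "roll": 0}, {"offset": [-3.3, 4.56, 0], "roll": 0}, {"offset": [-3.3, 4.56, 0], "roll": 0}, {"offset": [0, 0, 0], "roll": 0.17}, {"offset": [0, 0, 0], "roll": 0.17}, {"offset": [0, 0, 0], "roll": 0.17}, {"offset": [0, 0, 0], "roll": 0.17}, {"offset": [0, 0, 0], "roll": 0.17}, {"offset": [0, 0, 0], "roll": 0}, {"offset": [0, 0, 0], "roll": 0}])

```text
t: 6.8
tool_pos: [0.4963, -0.1059, 0.0809]
orientation: [-3.14, 0.059, 0.003]
force: [-0.7, 0.3, -0.7]
opening: 0.0117
```

```bash
python3 - <<'E'
from h import *
go(.4978,-.106,.034,-.044)
p=cams.read_camera("top"); save(p,"t3.png",(230,170,430,320),4)
for d in cams.silhouettes(p,"plate0"):
    print(np.round(d["xy"]),round(d["score"],2),rect(p,d["mask"],.076))
E
```

```text
t6.80 cur [ 0.4963 -0.1059  0.0809] yaw -0.037 q6 1.30 offset(tool,cm) [0.16 0.01 4.69] then roll 0.007
[179. 274.] 0.89 (array([0.4457, 0.3063]), [43, 111], -0.624)
[179. 216.] 0.88 (array([0.5901, 0.3129]), [46, 115], -0.355)
[207. 342.] 0.59 (array([0.2803, 0.2341]), [43, 115], -0.523)
[346. 276.] 0.48 (array([ 0.448 , -0.1043]), [24, 42], -1.554)
```

View pics/t3.png

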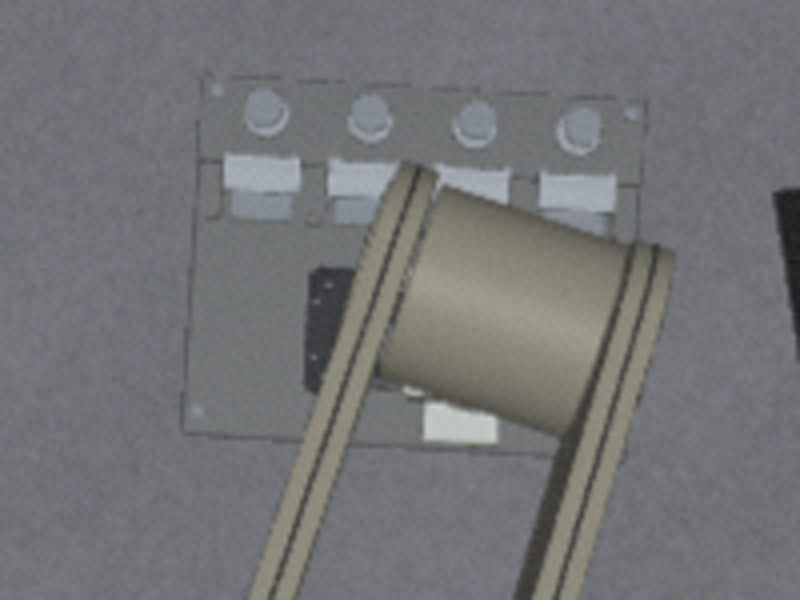

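Call:
step_arm(deltas=[{"offset": [0.1, 0, 2.5], "roll": 0.007}, {"offset": [0, 0, 1.5], "roll": 0}, {"offset": [0, 0, 0.5], "roll": 0}, {"offset": [0, 0, 0.3], "roll": 0}, {"offset": [0, 0, 0], "roll": 0}, {"offset": [0, 0, 0], "roll": 0}])

```text
t: 7.65
tool_pos: [0.4985, -0.1063, 0.0347]
orientation: [3.14, -0.075, 0.002]
force: [0.5, 0.6, -0.5]
opening: 0.0118
```

```bash
python3 - <<'E'
from h import *
go(.5477,-.1082,.032,-.044); s=robot.read_state();print(s["force"],s["wrist_torque"])
E
```

```text
t7.65 cur [ 0.4985 -0.1063  0.0347] yaw -0.048 q6 1.31 offset(tool,cm) [ 4.92 -0.05  0.28] then roll -0.004
[ 0.48262473  0.60744057 -0.47426451] [-0.00160137  0.03197582 -0.00044671]
```

Call:
step_arm(deltas=[{"offset": [0, 0, 0.2], "roll": 0}, {"offset": [0, 0, 0], "roll": 0}, {"offset": [0, 0, 0], "roll": 0}])

```text
t: 8.02
tool_pos: [0.4987, -0.1064, 0.0332]
orientation: [3.14, -0.076, 0.002]
force: [-2.8, -0.2, 6.5]
opening: 0.0115
```

Call:
step_arm(deltas=[{"offset": [0.6, 0, 0], "roll": 0}, {"offset": [0.6, 0, 0], "roll": 0}, {"offset": [0.6, 0, 0], "roll": 0}, {"offset": [0.6, 0, 0], "roll": 0}, {"offset": [0.5, 0, 0], "roll": 0}, {"offset": [0.5, 0, 0], "roll": 0}, {"offset": [0, 0, 0], "roll": 0}])

```text
t: 8.9
tool_pos: [0.5309, -0.108, 0.0331]
orientation: [3.14, -0.075, -0.005]
force: [-14.3, 0.5, 16.3]
opening: 0.012
```

```bash
python3 - <<'E'
from h import *
go(.5477,-.1082,.032,-.044); s=robot.read_state();print(s["force"],s["wrist_torque"])
E
```

```text
t8.90 cur [ 0.5309 -0.108   0.0331] yaw -0.048 q6 1.32 offset(tool,cm) [ 1.68 -0.06  0.11] then roll -0.004
[-14.32072802   0.47993654  16.34994661] [0.12914827 1.9829413  0.02335058]
```

Call:
step_arm(deltas=[{"offset": [0.4, 0, -0.05], "roll": 0}, {"offset": [0.4, 0, 0], "roll": 0}, {"offset": [0.4, 0, 0], "roll": 0}, {"offset": [0.3, 0, 0], "roll": 0}, {"offset": [0, 0, 0], "roll": 0}, {"offset": [0, 0, 0], "roll": 0}])

```text
t: 9.65
tool_pos: [0.5461, -0.1087, 0.0332]
orientation: [3.141, -0.076, -0.003]
force: [-9.6, 1.1, 9.7]
opening: 0.0114
```

Call:
step_arm(deltas=[{"offset": [0.2, 0, 0], "roll": 0}, {"offset": [0.1, 0, 0], "roll": 0}, {"offset": [0, 0, 0], "roll": 0}, {"offset": [0, 0, 0], "roll": 0}])

```text
t: 10.15
tool_pos: [0.5467, -0.1087, 0.0331]
orientation: [-3.14, 0.075, 0.011]
force: [-22.2, 0.5, 20.6]
opening: 0.0116
```

Call:
step_arm(deltas=[{"offset": [0.15, 0, 0], "roll": 0}, {"offset": [0, 0, 0], "roll": 0}, {"offset": [0, 0, 0], "roll": 0}])

```text
t: 10.52
tool_pos: [0.547, -0.1087, 0.033]
orientation: [-3.14, 0.075, 0.015]
force: [-27.5, 0.3, 25.6]
opening: 0.0118
```

Call:
step_arm(deltas=[{"offset": [-0.1, 0, 0], "roll": 0}, {"offset": [0, 0, 0], "roll": 0}, {"offset": [0, 0, 0], "roll": 0}, {"offset": [0, 0, 0], "roll": 0}, {"offset": [0, 0, -5], "roll": 0}, {"offset": [0, 0, -5], "roll": 0}, {"offset": [0, 0, 0], "roll": 0}], fingers=3.2)

```text
t: 11.4
tool_pos: [0.5541, -0.1097, 0.1381]
orientation: [3.138, -0.075, 0.014]
force: [0.3, -0.6, -0.4]
opening: 0.0323
```

```bash
python3 - <<'E'
from h import *
s=robot.read_state();print(s["force"])
p=cams.read_camera("scene"); save(p,"s4.png",(230,200,430,350),4)
go(.4443,.3244,.13,-.635)
for d in cams.pinpoint(p,"plate0"): print(d["xy"],round(d["score"],2), at(p,d["xy"],.02),at(p,d["xy"],0))
print("exp home px",proj(p,[.5477,-.1082,.02]))
E
```

```text
[ 0.30652012 -0.56756642 -0.39143373]
t11.45 cur [ 0.5523 -0.1092  0.1351] yaw -0.048 q6 1.33 offset(tool,cm) [-12.88 -42.79   0.4 ] then roll 0.587
[426.3, 187.1] 0.72 [0.60273418 0.30731095] [0.59483569 0.33418407]
[373.1, 171.0] 0.64 [0.45658771 0.30075813] [0.44422603 0.32743113]
[318.9, 286.7] 0.6 [ 0.54927922 -0.10795837] [ 0.53974826 -0.09376724]
exp home px [318.15755986 286.45941312]
```

View pics/s4.png

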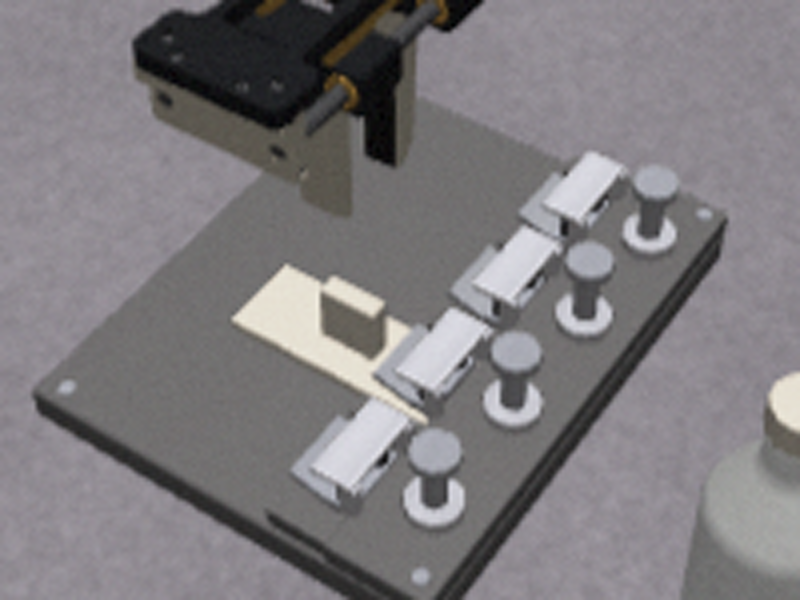

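Plate 1 is home: its front is under the jaw and it sits at (319,287) in the scene image, as predicted. Next is the white plate at (.444,.324).

Call:
step_arm(deltas=[{"offset": [-1.61, -5.35, 0], "roll": 0}, {"offset": [-1.61, -5.35, 0], "roll": 0}, {"offset": [-1.61, -5.35, 0], "roll": 0}, {"offset": [-1.61, -5.35, 0], "roll": 0}, {"offset": [-1.61, -5.35, 0], "roll": 0}, {"offset": [-1.61, -5.35, 0], "roll": 0}, {"offset": [-1.61, -5.35, 0], "roll": 0}, {"offset": [-1.61, -5.35, 0], "roll": 0.147}, {"offset": [0, 0, 0], "roll": 0.147}, {"offset": [0, 0, 0], "roll": 0.147}, {"offset": [0, 0, 0], "roll": 0.146}, {"offset": [0, 0, 0], "roll": 0}], fingers=4)

```text
t: 13.0
tool_pos: [0.4507, 0.3065, 0.1297]
orientation: [-2.983, 0.934, 0.032]
force: [0.5, 0.2, -0.5]
opening: 0.0401
```

```bash
python3 - <<'E'
from h import *
go(.4443,.3255,.012,-.635)
p=cams.read_camera("scene")
print([(np.round(d["xy"]),round(d["score"],2),at(p,d["xy"],0).round(4)) for d in cams.pinpoint(p,"plate0")])
E
```

```text
t13.00 cur [0.4507 0.3065 0.1297] yaw -0.607 q6 2.66 offset(tool,cm) [-1.32 -1.09 11.82] then roll 0.028
[(array([428., 184.]), 0.95, array([0.593 , 0.3473])), (array([375., 172.]), 0.78, array([0.451 , 0.3255])), (array([319., 288.]), 0.67, array([ 0.5414, -0.0952])), (array([307., 167.]), 0.65, array([0.2806, 0.2491]))]
```

Call:
step_arm(deltas=[{"offset": [0, 0, 0], "roll": -0.18}, {"offset": [0, 0, 0], "roll": -0.18}, {"offset": [0, 0, 0], "roll": -0.18}, {"offset": [0, 0, 0], "roll": -0.18}, {"offset": [0, 0, 0], "roll": -0.18}, {"offset": [0, 0, 0], "roll": -0.18}, {"offset": [0, 0, 0], "roll": -0.18}, {"offset": [0, 0, 0], "roll": -0.18}, {"offset": [0, 0, 0], "roll": -0.18}, {"offset": [0, 0, 0], "roll": -0.18}, {"offset": [0, 0, 0], "roll": -0.18}, {"offset": [0, 0, 0], "roll": -0.18}])

```text
t: 14.6
tool_pos: [0.4508, 0.3084, 0.1314]
orientation: [-2.214, -2.194, -0.011]
force: [-0.5, -0.3, -0.2]
opening: 0.0402
```

```bash
python3 - <<'E'
from h import *
go(.4443,.3255,.12,-.635)
E
```

```text
t14.60 cur [0.4508 0.3084 0.1314] yaw 1.562 q6 0.49 offset(tool,cm) [ 1.68 -0.65  1.18] then roll -0.945
```

Call:
step_arm(deltas=[{"offset": [1.68, -0.65, 1.18], "roll": -0.18}, {"offset": [0, 0, 0], "roll": -0.18}, {"offset": [0, 0, 0], "roll": -0.18}, {"offset": [0, 0, 0], "roll": -0.18}, {"offset": [0, 0, 0], "roll": -0.18}, {"offset": [0, 0, 0], "roll": -0.045}, {"offset": [0, 0, 0], "roll": 0}])

```text
t: 15.48
tool_pos: [0.4445, 0.3254, 0.1201]
orientation: [-0.984, -2.963, -0.028]
force: [0.3, 0.4, -0.8]
opening: 0.0401
```

```bash
python3 - <<'E'
from h import *
go(.4443,.3255,.012,-.635)
p=cams.read_camera("scene"); save(p,"s5.png",(300,80,500,230),4)
X=robot.read_state()["tool_pos"]; print(proj(p,X),proj(p,[X[0],X[1],.04]))
print([(np.round(d["xy"]),round(d["score"],2),at(p,d["xy"],0).round(4)) for d in cams.pinpoint(p,"plate0")])
E
```

```text
t15.47 cur [0.4445 0.3254 0.1201] yaw 2.500 q6 -0.41 offset(tool,cm) [-0.24 -0.12 10.81] then roll -0.006
[376.05251277 131.35652842] [373.87691603 158.72803143]
[(array([307., 164.]), 0.76, array([0.2718, 0.2632])), (array([425., 184.]), 0.75, array([0.5879, 0.3436])), (array([317., 289.]), 0.64, array([ 0.5398, -0.1021])), (array([377., 172.]), 0.63, array([0.4542, 0.3286]))]
```

View pics/s5.png

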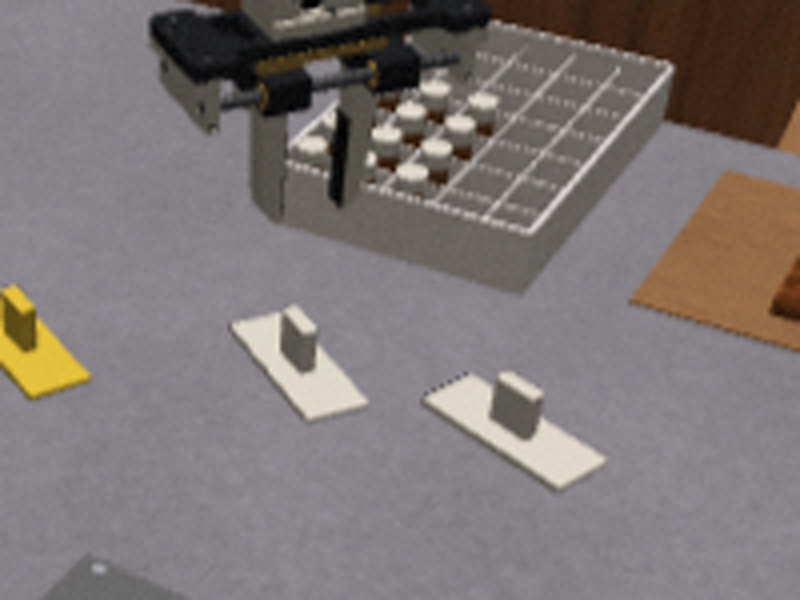

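Call:
step_arm(deltas=[{"offset": [-0.08, -0.04, 4], "roll": 0}, {"offset": [-0.08, -0.04, 4], "roll": 0}, {"offset": [-0.08, -0.04, 2.8], "roll": 0}, {"offset": [0, 0, 0], "roll": 0}, {"offset": [0, 0, 0], "roll": 0}])

```text
t: 16.2
tool_pos: [0.4457, 0.3257, 0.0138]
orientation: [-0.986, -2.964, -0.03]
force: [0.2, 1.3, 0.3]
opening: 0.0399
```

Call:
step_arm(deltas=[{"offset": [0, 0, 0], "roll": 0}, {"offset": [0, 0, 0], "roll": 0}, {"offset": [0, 0, 0], "roll": 0}, {"offset": [0, 0, 0], "roll": 0}, {"offset": [0, 0, -4], "roll": 0}, {"offset": [0, 0, -4], "roll": 0}, {"offset": [0, 0, 0], "roll": 0}, {"offset": [0, 0, 0], "roll": 0}], fingers=0)

```text
t: 17.2
tool_pos: [0.4455, 0.3231, 0.0918]
orientation: [-0.985, -2.963, -0.028]
force: [-0.5, -0.1, -1.5]
opening: 0.0118
```

```bash
python3 - <<'E'
from h import *
yaw=-.044; x=np.array([np.cos(yaw),np.sin(yaw)]); y=np.array([-x[1],x[0]]); o=np.array([.5492,-.0752])
t=o+.5*.066*y-.050*x; print(t); go(*t,.09,yaw)
s=robot.read_state(); print("tool z",R.from_rotvec(s["orientation"]).as_matrix()[:,2].round(4))
E
```

```text
[ 0.50069992 -0.04003265]
t17.20 cur [0.4455 0.3231 0.0918] yaw 2.500 q6 -0.42 offset(tool,cm) [-26.16 -25.78  -0.72] then roll -0.598
tool z [-0.0126  0.0229 -0.9997]
```

Call:
step_arm(deltas=[{"offset": [-3.74, -3.68, -0.1], "roll": 0}, {"offset": [-3.74, -3.68, -0.1], "roll": 0}, {"offset": [-3.74, -3.68, -0.1], "roll": 0}, {"offset": [-3.74, -3.68, -0.1], "roll": 0}, {"offset": [-3.74, -3.68, -0.1], "roll": 0}, {"offset": [-3.74, -3.68, -0.1], "roll": 0}, {"offset": [-3.74, -3.68, -0.1], "roll": 0}, {"offset": [0, 0, 0], "roll": -0.15}, {"offset": [0, 0, 0], "roll": -0.15}, {"offset": [0, 0, 0], "roll": -0.15}, {"offset": [0, 0, 0], "roll": -0.148}, {"offset": [0, 0, 0], "roll": 0}])

```text
t: 18.7
tool_pos: [0.5001, -0.0395, 0.0885]
orientation: [-0.07, -3.125, -0.037]
force: [0.3, 0.9, -1.7]
opening: 0.0118
```

```bash
python3 - <<'E'
from h import *
go(.5007,-.040,.036,-.044)
p=cams.read_camera("top")
for d in cams.silhouettes(p,"plate0"):
    print(np.round(d["xy"]),round(d["score"],2),rect(p,d["mask"],.08))
print(proj(p,[.5507,-.0422,.02]))
E
```

```text
t18.70 cur [ 0.5001 -0.0395  0.0885] yaw 3.097 q6 -1.73 offset(tool,cm) [-0.15 -0.17  5.25] then roll -0.001
[179. 214.] 0.82 (array([0.5891, 0.3116]), [46, 116], -0.366)
[207. 341.] 0.74 (array([0.282 , 0.2335]), [43, 113], -0.512)
[319. 276.] 0.72 (array([ 0.453, -0.038]), [22, 42], -1.554)
[373. 202.] 0.31 (array([ 0.6314, -0.1781]), [17, 20], 0.01)
[319.90168416 235.63752361]
```

Call:
step_arm(deltas=[{"offset": [-0.08, -0.08, 2.6], "roll": 0}, {"offset": [-0.07, -0.09, 2.0], "roll": 0}, {"offset": [0, 0, 0.6], "roll": 0}, {"offset": [0, 0, 0], "roll": 0}, {"offset": [0, 0, 0], "roll": 0}])

```text
t: 19.42
tool_pos: [0.503, -0.0404, 0.0393]
orientation: [-0.07, -3.13, -0.036]
force: [0.1, -0.2, -0.8]
opening: 0.0118
```

```bash
python3 - <<'E'
from h import *
go(.5007,-.040,.032,-.044);go(.5507,-.0422,.032,-.044)
s=robot.read_state();print(s["force"],s["wrist_torque"],R.from_rotvec(s["orientation"]).as_matrix().round(4))
E
```

```text
t19.43 cur [ 0.503  -0.0404  0.0393] yaw 3.097 q6 -1.73 offset(tool,cm) [0.22 0.01 0.74] then roll -0.000
t19.43 cur [ 0.503  -0.0404  0.0393] yaw 3.097 q6 -1.73 offset(tool,cm) [-4.78  0.02  0.68] then roll -0.000
[ 0.05008924 -0.18105499 -0.7981951 ] [ 0.05312828 -0.19702068 -0.04474291] [[-0.999   0.0446 -0.0105]
 [ 0.0443  0.9987  0.0232]
 [ 0.0115  0.0227 -0.9997]]
```

Call:
step_arm(deltas=[{"offset": [0.1, 0, 0.4], "roll": 0}, {"offset": [0, 0, 0], "roll": 0}, {"offset": [0, 0, 0], "roll": 0}])

```text
t: 19.8
tool_pos: [0.5012, -0.0402, 0.0345]
orientation: [-0.069, -3.128, -0.036]
force: [-0.1, -0.2, -1.6]
opening: 0.0118
```

Call:
step_arm(deltas=[{"offset": [0, 0, 0.15], "roll": 0}, {"offset": [0, 0, 0], "roll": 0}, {"offset": [0, 0, 0], "roll": 0}])

```text
t: 20.18
tool_pos: [0.5017, -0.0403, 0.0336]
orientation: [-0.069, -3.129, -0.036]
force: [-0.8, -0.6, 5.4]
opening: 0.0118
```

Call:
step_arm(deltas=[{"offset": [-0.6, 0, -0.01], "roll": 0}, {"offset": [-0.6, 0, -0.01], "roll": 0}, {"offset": [-0.6, 0, -0.01], "roll": 0}, {"offset": [-0.6, 0, -0.01], "roll": 0}, {"offset": [-0.5, 0, -0.01], "roll": 0}, {"offset": [-0.5, 0, -0.01], "roll": 0}, {"offset": [0, 0, 0], "roll": 0}])

```text
t: 21.05
tool_pos: [0.5339, -0.0416, 0.0334]
orientation: [-0.068, -3.125, -0.036]
force: [-9.4, 1.0, 11.1]
opening: 0.0117
```

Call:
step_arm(deltas=[{"offset": [-0.4, 0, -0.02], "roll": 0}, {"offset": [-0.4, 0, -0.01], "roll": 0}, {"offset": [-0.4, 0, -0.01], "roll": 0}, {"offset": [-0.3, 0, 0], "roll": 0}, {"offset": [0, 0, 0], "roll": 0}, {"offset": [0, 0, 0], "roll": 0}])

```text
t: 21.8
tool_pos: [0.5486, -0.0423, 0.0334]
orientation: [-0.068, -3.125, -0.036]
force: [-9.4, -0.3, 9.2]
opening: 0.0118
```

Call:
step_arm(deltas=[{"offset": [-0.3, 0, 0], "roll": 0}, {"offset": [0, 0, 0], "roll": 0}, {"offset": [0, 0, 0], "roll": 0}])

```text
t: 22.18
tool_pos: [0.5501, -0.0423, 0.0334]
orientation: [-0.068, -3.121, -0.036]
force: [-17.5, 0.5, 17.8]
opening: 0.0119
```

Call:
step_arm(deltas=[{"offset": [-0.15, 0, 0], "roll": 0}, {"offset": [0, 0, 0], "roll": 0}, {"offset": [0, 0, 0], "roll": 0}])

```text
t: 22.55
tool_pos: [0.5502, -0.0423, 0.0333]
orientation: [-0.068, -3.118, -0.036]
force: [-26.9, 1.2, 24.9]
opening: 0.0118
```

Call:
step_arm(deltas=[{"offset": [0.3, 0, 0], "roll": 0}, {"offset": [0, 0, 0], "roll": 0}, {"offset": [0, 0, 0], "roll": 0}, {"offset": [0, 0, 0], "roll": 0}, {"offset": [0, 0, -5], "roll": 0}, {"offset": [0, 0, -5], "roll": 0}, {"offset": [0, 0, 0], "roll": 0}, {"offset": [0, 0, 0], "roll": 0}], fingers=3.2)

```text
t: 23.55
tool_pos: [0.5528, -0.0447, 0.1329]
orientation: [-0.069, -3.128, -0.036]
force: [-0.4, -0.2, 0.1]
opening: 0.032
```

```bash
python3 - <<'E'
from h import *
p=cams.read_camera("scene"); save(p,"s6.png",(230,120,470,300),3)
go(.597,.3325,.125,-.37)
for d in cams.pinpoint(p,"plate0"): print(np.round(d["xy"]),round(d["score"],2), at(p,d["xy"],.02),at(p,d["xy"],0))
print("exp home",[proj(p,[*q,.02]) for q in((.5477,-.1082),(.5507,-.0422))], "tab top exp",proj(p,[.597,.3325,.04]))
p=cams.read_camera("top")
for d in cams.silhouettes(p,"plate0"):
    print(np.round(d["xy"]),round(d["score"],2),rect(p,d["mask"],.006))
E
```

```text
t23.60 cur [ 0.552  -0.0445  0.1319] yaw 3.098 q6 -1.72 offset(tool,cm) [-2.85 37.84  1.52] then roll 0.326
[426. 186.] 0.94 [0.60078765 0.31201254] [0.59282972 0.33902924]
[336. 268.] 0.78 [ 0.55104216 -0.04676742] [ 0.54156504 -0.03070756]
[318. 288.] 0.71 [ 0.55004403 -0.11170154] [ 0.54053643 -0.09762471]
[306. 168.] 0.7 [0.30020423 0.21967136] [0.28306673 0.24386804]
exp home [array([318.15755986, 286.45941312]), array([336.70106732, 266.14935546])] tab top exp [429.25595195 174.79753975]
[206. 339.] 0.91 (array([0.2735, 0.2479]), [47, 121], -0.513)
[320. 251.] 0.87 (array([ 0.51  , -0.0424]), [43, 47], 1.51)
[177. 215.] 0.58 (array([0.5974, 0.3301]), [51, 120], -0.384)
[340. 250.] 0.49 (array([ 0.5103, -0.0957]), [20, 43], -0.096)
```

View pics/s6.png

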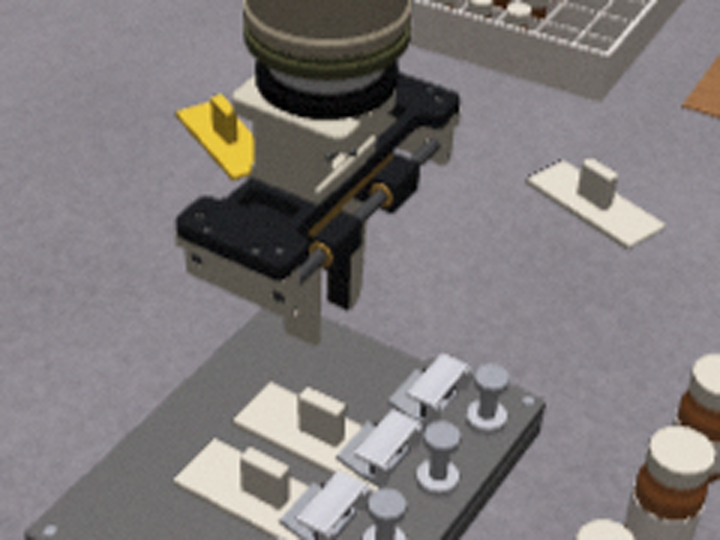

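Both plates are in. The third plate's tab top is at (430,175), as expected.

Call:
step_arm(deltas=[{"offset": [-0.41, 5.41, 0.2], "roll": 0}, {"offset": [-0.41, 5.41, 0.2], "roll": 0}, {"offset": [-0.41, 5.41, 0.2], "roll": 0}, {"offset": [-0.41, 5.41, 0.2], "roll": 0}, {"offset": [-0.41, 5.41, 0.2], "roll": 0}, {"offset": [-0.41, 5.41, 0.2], "roll": 0}, {"offset": [-0.41, 5.41, 0.2], "roll": 0}, {"offset": [0, 0, 0], "roll": 0.163}, {"offset": [0, 0, 0], "roll": 0.163}, {"offset": [0, 0, 0], "roll": 0}, {"offset": [0, 0, 0], "roll": 0}], fingers=4)

```text
t: 25.12
tool_pos: [0.5977, 0.3323, 0.1268]
orientation: [-0.569, -3.072, -0.032]
force: [-0.1, 1.0, -0.0]
opening: 0.0398
```

```bash
python3 - <<'E'
from h import *
go(.597,.3325,.012,-.37)
p=cams.read_camera("scene")
print([(np.round(d["xy"]),round(d["score"],2),at(p,d["xy"],0).round(4)) for d in cams.pinpoint(p,"plate0")])
E
```

```text
t25.12 cur [0.5977 0.3323 0.1268] yaw 2.775 q6 -0.79 offset(tool,cm) [-0.16 -0.2  11.48] then roll 0.004
[(array([306., 163.]), 0.94, array([0.2695, 0.2647])), (array([336., 266.]), 0.89, array([ 0.5402, -0.0251])), (array([318., 287.]), 0.81, array([ 0.5391, -0.0961])), (array([425., 185.]), 0.57, array([0.5888, 0.3422]))]
```

Call:
step_arm(deltas=[{"offset": [-0.05, -0.07, 4], "roll": 0}, {"offset": [-0.05, -0.07, 4], "roll": 0}, {"offset": [-0.05, -0.06, 3.4], "roll": 0}, {"offset": [0, 0, 0], "roll": 0}, {"offset": [0, 0, 0], "roll": 0}])

```text
t: 25.85
tool_pos: [0.5983, 0.3332, 0.0152]
orientation: [-0.574, -3.074, -0.034]
force: [0.2, 0.0, -0.5]
opening: 0.0403
```

Call:
step_arm(deltas=[{"offset": [0, 0, 0], "roll": 0}, {"offset": [0, 0, 0], "roll": 0}, {"offset": [0, 0, 0], "roll": 0}, {"offset": [0, 0, 0], "roll": 0}, {"offset": [0, 0, -4], "roll": 0}, {"offset": [0, 0, -4], "roll": 0}, {"offset": [0, 0, 0], "roll": 0}, {"offset": [0, 0, 0], "roll": 0}], fingers=0)

```text
t: 26.85
tool_pos: [0.5978, 0.3308, 0.0925]
orientation: [-0.575, -3.071, -0.032]
force: [0.7, -0.9, -1.1]
opening: 0.0119
```

```bash
python3 - <<'E'
from h import *
yaw=-.044; x=np.array([np.cos(yaw),np.sin(yaw)]); y=np.array([-x[1],x[0]]); o=np.array([.5492,-.0752])
t=o+1.5*.066*y-.050*x; print(t); go(*t,.09,yaw)
E
```

```text
[0.50360299 0.02590347]
t26.85 cur [0.5978 0.3308 0.0925] yaw 2.772 q6 -0.79 offset(tool,cm) [ -2.24 -31.83  -0.33] then roll -0.326
```

Call:
step_arm(deltas=[{"offset": [-0.37, -5.3, -0.06], "roll": 0}, {"offset": [-0.37, -5.3, -0.06], "roll": 0}, {"offset": [-0.37, -5.3, -0.06], "roll": 0}, {"offset": [-0.37, -5.3, -0.06], "roll": 0}, {"offset": [-0.37, -5.3, -0.06], "roll": 0}, {"offset": [-0.37, -5.3, -0.06], "roll": 0}, {"offset": [0, 0, 0], "roll": -0.163}, {"offset": [0, 0, 0], "roll": -0.163}, {"offset": [0, 0, 0], "roll": 0}, {"offset": [0, 0, 0], "roll": 0}])

```text
t: 28.1
tool_pos: [0.5032, 0.0267, 0.0899]
orientation: [-0.074, -3.126, -0.036]
force: [-0.4, 1.7, -1.1]
opening: 0.0117
```

```bash
python3 - <<'E'
from h import *
go(.5036,.0259,.034,-.044)
p=cams.read_camera("top")
for d in cams.silhouettes(p,"plate0"):
    print(np.round(d["xy"]),round(d["score"],2),rect(p,d["mask"],.08))
E
```

```text
t28.10 cur [0.5032 0.0267 0.0899] yaw 3.095 q6 -1.60 offset(tool,cm) [-0.13 -0.2   5.59] then roll -0.003
[348. 243.] 0.96 (array([ 0.5335, -0.1074]), [46, 97], -0.047)
[293. 271.] 0.75 (array([0.4556, 0.0282]), [24, 42], -1.554)
[205. 340.] 0.64 (array([0.2818, 0.2336]), [44, 113], -0.511)
[328. 232.] 0.58 (array([ 0.5577, -0.0596]), [10, 20], 0.015)
```

Call:
step_arm(deltas=[{"offset": [-0.06, -0.1, 2.8], "roll": 0}, {"offset": [-0.06, -0.1, 2], "roll": 0}, {"offset": [0, 0, 0.5], "roll": 0}, {"offset": [0, 0, 0.1], "roll": 0}, {"offset": [0, 0, 0], "roll": 0}, {"offset": [0, 0, 0], "roll": 0}])

```text
t: 28.95
tool_pos: [0.5052, 0.0257, 0.0379]
orientation: [-0.069, -3.13, -0.036]
force: [0.1, 0.6, -0.1]
opening: 0.0119
```

Call:
step_arm(deltas=[{"offset": [0, 0, 0.2], "roll": 0}, {"offset": [0, 0, 0], "roll": 0}, {"offset": [0, 0, 0], "roll": 0}])

```text
t: 29.32
tool_pos: [0.5045, 0.0257, 0.035]
orientation: [-0.069, -3.128, -0.036]
force: [-0.5, 0.4, -0.7]
opening: 0.0119
```

Call:
step_arm(deltas=[{"offset": [0, 0, 0.15], "roll": 0}, {"offset": [0, 0, 0], "roll": 0}, {"offset": [0, 0, 0], "roll": 0}])

```text
t: 29.7
tool_pos: [0.5047, 0.0258, 0.0345]
orientation: [-0.069, -3.129, -0.036]
force: [-4.2, -0.2, 8.5]
opening: 0.0115
```

Call:
step_arm(deltas=[{"offset": [0, 0, 0.1], "roll": 0}, {"offset": [0, 0, 0], "roll": 0}, {"offset": [0, 0, 0], "roll": 0}])

```text
t: 30.08
tool_pos: [0.5048, 0.0258, 0.0344]
orientation: [-0.068, -3.128, -0.036]
force: [-8.8, 0.8, 17.1]
opening: 0.012
```

Call:
step_arm(deltas=[{"offset": [-0.6, 0, -0.1], "roll": 0}, {"offset": [-0.6, 0, -0.01], "roll": 0}, {"offset": [-0.6, 0, -0.01], "roll": 0}, {"offset": [-0.6, 0, -0.01], "roll": 0}, {"offset": [-0.5, 0, -0.01], "roll": 0}, {"offset": [-0.5, 0, -0.01], "roll": 0}, {"offset": [0, 0, 0], "roll": 0}])

```text
t: 30.95
tool_pos: [0.5373, 0.0244, 0.0344]
orientation: [-0.068, -3.125, -0.036]
force: [-11.0, 1.2, 15.7]
opening: 0.0115
```

Call:
step_arm(deltas=[{"offset": [-0.4, 0, -0.02], "roll": 0}, {"offset": [-0.4, 0, -0.01], "roll": 0}, {"offset": [-0.4, 0, -0.01], "roll": 0}, {"offset": [-0.4, 0, 0], "roll": 0}, {"offset": [0, 0, 0], "roll": 0}, {"offset": [0, 0, 0], "roll": 0}])

```text
t: 31.7
tool_pos: [0.5524, 0.0238, 0.0344]
orientation: [-0.068, -3.124, -0.036]
force: [-15.3, 0.5, 16.9]
opening: 0.0113
```

Call:
step_arm(deltas=[{"offset": [-0.2, 0, 0], "roll": 0}, {"offset": [0, 0, 0], "roll": 0}, {"offset": [0, 0, 0], "roll": 0}])

```text
t: 32.08
tool_pos: [0.5524, 0.0238, 0.0343]
orientation: [-0.068, -3.119, -0.036]
force: [-24.8, 1.5, 26.3]
opening: 0.0117
```

Blocked at the wall, so this plate is home. I release it and look for the mallet.

Call:
step_arm(deltas=[{"offset": [0.3, 0, 0], "roll": 0}, {"offset": [0, 0, 0], "roll": 0}, {"offset": [0, 0, 0], "roll": 0}, {"offset": [0, 0, 0], "roll": 0}, {"offset": [0, 0, -5], "roll": 0}, {"offset": [0, 0, -5], "roll": 0}, {"offset": [0, 0, -5], "roll": 0}, {"offset": [3, 5.5, 0], "roll": 0}, {"offset": [3, 5.5, 0], "roll": 0}, {"offset": [3, 5.5, 0], "roll": 0}, {"offset": [0, 0, 0], "roll": 0}], fingers=3.2)

```text
t: 33.45
tool_pos: [0.4711, 0.1919, 0.189]
orientation: [-0.06, -3.129, -0.038]
force: [-0.4, -0.9, -0.4]
opening: 0.0317
```

```bash
python3 - <<'E'
from h import *
p=cams.read_camera("scene"); a=p["pixels"]
for d in cams.pinpoint(p,"plate0"): print(np.round(d["xy"]),round(d["score"],2), at(p,d["xy"],.02))
for d in cams.pinpoint(p,"mallet"): print("mallet",np.round(d["xy"]),round(d["score"],2), at(p,d["xy"],.003))
s1=p
t=cams.read_camera("top"); hsv=cv2.cvtColor(t["pixels"],cv2.COLOR_RGB2HSV)
for d in cams.silhouettes(t,"plate0"): print(np.round(d["xy"]),round(d["score"],2),rect(t,d["mask"],.026))
for d in cams.pinpoint(t,"mallet"): print("mallet",np.round(d["xy"]),round(d["score"],2), at(t,d["xy"],.003))
def handle(q,x0,y0,x1,y1):
    h=cv2.cvtColor(q["pixels"],cv2.COLOR_RGB2HSV); m=cv2.inRange(h,(10,80,60),(25,255,255))
    k=np.zeros_like(m); k[y0:y1,x0:x1]=m[y0:y1,x0:x1]; return k
m=handle(t,425,200,500,330); print("handle",m.astype(bool).sum(),rect(t,m,.047))
A=cv2.resize(cv2.cvtColor(a,cv2.COLOR_RGB2BGR)[210:360,230:430],(533,400),interpolation=cv2.INTER_CUBIC)
B=cv2.resize(cv2.cvtColor(t["pixels"],cv2.COLOR_RGB2BGR)[200:320,420:500],(267,400),interpolation=cv2.INTER_CUBIC)
cv2.imwrite("pics/m7.png",np.hstack([A,B]))
E
```

```text
[307. 163.] 0.82 [0.28842993 0.24015878]
[318. 285.] 0.61 [ 0.54568091 -0.10379795]
[355. 247.] 0.57 [0.55428471 0.02719601]
[340. 267.] 0.57 [ 0.55657507 -0.0404193 ]
mallet [142. 306.] 0.71 [ 0.27290699 -0.31641959]
mallet [222. 396.] 0.59 [ 0.53240776 -0.3747679 ]
mallet [355. 248.] 0.21 [0.54829782 0.04102041]
[297. 242.] 0.95 (array([0.535 , 0.0238]), [45, 83], -0.042)
[348. 245.] 0.94 (array([ 0.5347, -0.1084]), [45, 95], -0.044)
[205. 342.] 0.74 (array([0.2747, 0.244 ]), [48, 119], -0.526)
[319. 241.] 0.66 (array([ 0.5327, -0.0415]), [48, 84], 0.015)
[336. 232.] 0.48 (array([ 0.5492, -0.0758]), [233, 285], 1.536)
mallet [450. 245.] 0.81 [ 0.53312163 -0.3781124 ]
mallet [423. 349.] 0.59 [ 0.26669429 -0.30953315]
handle 473 (array([ 0.439 , -0.3808]), [23, 137], 0.054)
```

View pics/m7.png

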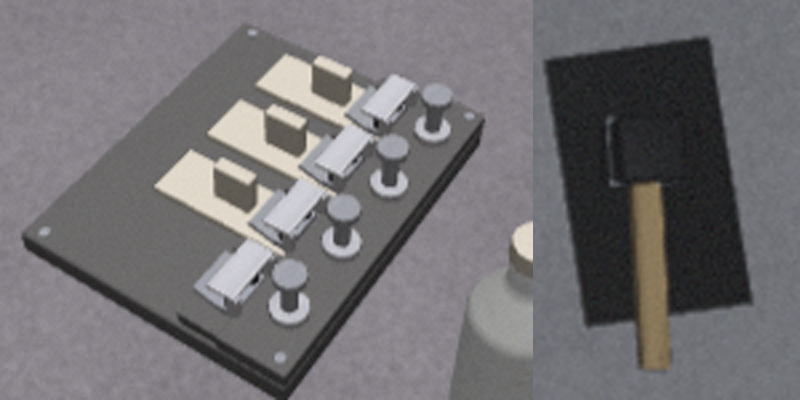

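All three plates are seated alike under their jaws, the pins are up and the rightmost bay is empty. The mallet still stands on the mat, with the handle at (455,282) in the top image.

```bash
python3 - <<'E'
from h import *
go(.481,-.3786,.13,.054)
E
```

```text
t33.75 cur [0.4734 0.1871 0.1885] yaw 3.096 q6 -1.27 offset(tool,cm) [ -3.43 -56.6    4.53] then roll -0.100
```

Call:
step_arm(deltas=[{"offset": [-0.34, -5.66, 0], "roll": 0}, {"offset": [-0.34, -5.66, 0], "roll": 0}, {"offset": [-0.34, -5.66, 0], "roll": 0}, {"offset": [-0.34, -5.66, 0], "roll": 0}, {"offset": [-0.34, -5.66, 0], "roll": 0}, {"offset": [-0.34, -5.66, 0], "roll": 0}, {"offset": [-0.34, -5.66, 0], "roll": 0}, {"offset": [-0.34, -5.66, 0], "roll": 0}, {"offset": [-0.34, -5.66, 0], "roll": 0}, {"offset": [-0.34, -5.66, 0], "roll": -0.1}, {"offset": [0, 0, 4.5], "roll": 0}, {"offset": [0, 0, 0], "roll": 0}], fingers=5)

```text
t: 35.25
tool_pos: [0.4778, -0.3767, 0.1256]
orientation: [0.082, -3.123, -0.047]
force: [0.1, 2.1, 0.7]
opening: 0.05
```

```bash
python3 - <<'E'
from h import *
go(.481,-.3786,.0195,.054)
p=cams.read_camera("scene"); save(p,"s8.png",(120,260,320,410),4)
for d in cams.pinpoint(p,"mallet"): print("mallet",np.round(d["xy"]),round(d["score"],2), at(p,d["xy"],.003))
print("grip pt top px",proj(p,[.481,-.3786,.049]))
E
```

```text
t35.25 cur [ 0.4778 -0.3767  0.1256] yaw -3.089 q6 -2.38 offset(tool,cm) [-0.49 -0.52 10.59] then roll -0.001
mallet [222. 398.] 0.63 [ 0.53510411 -0.37755611]
grip pt top px [191.49609376 368.02777332]
```

View pics/s8.png

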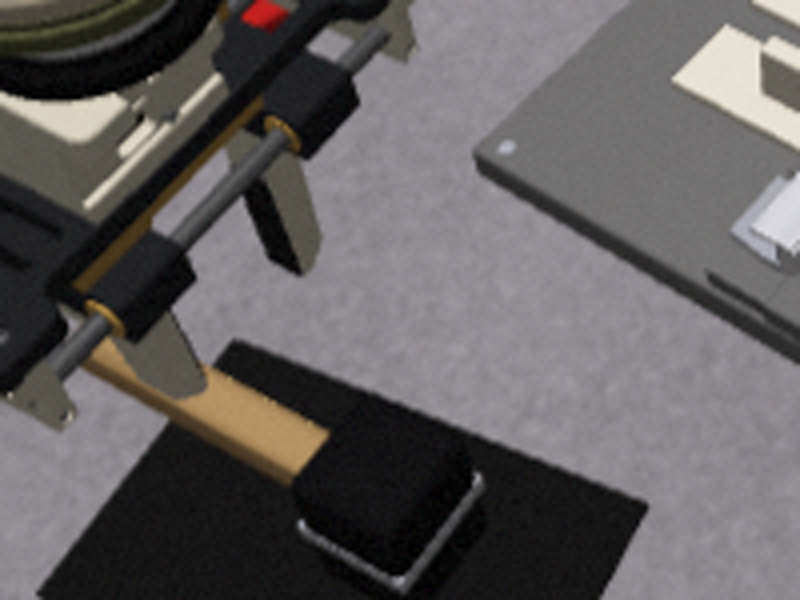

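The predicted grip point (191,368) lies on the handle just behind the black head, so I descend.

Call:
step_arm(deltas=[{"offset": [-0.15, -0.16, 4], "roll": 0}, {"offset": [-0.15, -0.16, 3], "roll": 0}, {"offset": [-0.1, -0.1, 2], "roll": 0}, {"offset": [-0.05, -0.05, 1], "roll": 0}, {"offset": [0, 0, 0], "roll": 0}, {"offset": [0, 0, 0], "roll": 0}])

```text
t: 36.1
tool_pos: [0.4856, -0.3801, 0.0317]
orientation: [0.088, -3.13, -0.035]
force: [-0.8, -0.8, 0.4]
opening: 0.0502
```

```bash
python3 - <<'E'
from h import *
go(.481,-.3786,.0195,.054)
E
```

```text
t36.10 cur [ 0.4856 -0.3801  0.0317] yaw -3.085 q6 -2.38 offset(tool,cm) [0.44 0.15 1.23] then roll 0.002
```

Call:
step_arm(deltas=[{"offset": [0.2, 0.1, 0.4], "roll": 0}, {"offset": [0, 0, 0], "roll": 0}, {"offset": [0, 0, 0], "roll": 0}, {"offset": [0, 0, 0], "roll": 0}])

```text
t: 36.6
tool_pos: [0.4828, -0.3785, 0.0263]
orientation: [0.088, -3.129, -0.037]
force: [-0.3, 0.7, 0.3]
opening: 0.05
```

```bash
python3 - <<'E'
from h import *
go(.481,-.3786,.0195,.054)
E
```

```text
t36.60 cur [ 0.4828 -0.3785  0.0263] yaw -3.085 q6 -2.38 offset(tool,cm) [ 0.17 -0.02  0.68] then roll 0.002
```

Call:
step_arm(deltas=[{"offset": [0.15, 0, 0.65], "roll": 0}, {"offset": [0, 0, 0], "roll": 0}, {"offset": [0, 0, 0], "roll": 0}, {"offset": [0, 0, 0], "roll": 0}])

```text
t: 37.1
tool_pos: [0.4813, -0.3784, 0.0198]
orientation: [0.088, -3.129, -0.037]
force: [-0.2, -1.0, -0.1]
opening: 0.05
```

Call:
step_arm(deltas=[{"offset": [0, 0, 0], "roll": 0}, {"offset": [0, 0, 0], "roll": 0}, {"offset": [0, 0, 0], "roll": 0}, {"offset": [0, 0, 0], "roll": 0}, {"offset": [0, 0, 0], "roll": 0}], fingers=0, grip_force=60)

```text
t: 37.72
tool_pos: [0.4811, -0.3786, 0.0199]
orientation: [0.088, -3.129, -0.037]
force: [-0.7, -1.2, 0.2]
opening: 0.0219
```

Call:
step_arm(deltas=[{"offset": [0, 0, -3], "roll": 0}, {"offset": [0, 0, -4], "roll": 0}, {"offset": [0, 0, -4], "roll": 0}, {"offset": [0, 0, -4], "roll": 0}, {"offset": [0, 0, 0], "roll": 0}, {"offset": [0, 0, 0], "roll": 0}, {"offset": [0, 0, 0], "roll": 0}])

```text
t: 38.6
tool_pos: [0.4817, -0.3807, 0.1666]
orientation: [0.088, -3.126, -0.042]
force: [0.9, -1.2, -4.4]
opening: 0.022
```

```bash
python3 - <<'E'
from h import *
go(.5847,-.1099,.15,-.044)
s=robot.read_state();print(s["force"],s["wrist_torque"])
E
```

```text
t38.60 cur [ 0.4817 -0.3807  0.1666] yaw -3.085 q6 -2.39 offset(tool,cm) [-11.83  26.4    2.23] then roll 0.100
[ 0.88142947 -1.18058039 -4.44943508] [-0.00944958 -0.01513152  0.03497907]
```

Call:
step_arm(deltas=[{"offset": [-2.37, 5.28, 0], "roll": 0}, {"offset": [-2.37, 5.28, 0], "roll": 0}, {"offset": [-2.37, 5.28, 0], "roll": 0}, {"offset": [-2.37, 5.28, 0], "roll": 0}, {"offset": [-2.35, 5.28, 0], "roll": 0}, {"offset": [0, 0, 0], "roll": 0.1}, {"offset": [0, 0, 2.2], "roll": 0}, {"offset": [0, 0, 0], "roll": 0}, {"offset": [0, 0, 0], "roll": 0}])

```text
t: 39.72
tool_pos: [0.5855, -0.1112, 0.1522]
orientation: [-0.069, -3.127, -0.037]
force: [0.1, -0.0, -3.1]
opening: 0.0217
```

```bash
python3 - <<'E'
from h import *
go(.5847,-.1099,.12,-.044)
p=cams.read_camera("scene"); save(p,"s9.png",(230,200,430,350),4)
s=robot.read_state();print(s["force"],s["wrist_torque"])
t=cams.read_camera("top")
for q in (p,t):
  for d in cams.pinpoint(q,"mallet"): print("mallet",np.round(d["xy"]),round(d["score"],2), at(q,d["xy"],s["tool_pos"][2]-.017))
E
```

```text
t39.73 cur [ 0.5855 -0.1112  0.1522] yaw 3.098 q6 -1.82 offset(tool,cm) [0.04 0.06 3.22] then roll 0.000
[ 0.41893229 -0.41164409 -3.28325873] [ 0.03208373  0.02054036 -0.03099965]
mallet [140. 302.] 0.75 [ 0.38244361 -0.3637007 ]
mallet [361. 266.] 0.57 [ 0.64031075 -0.1145034 ]
mallet [422. 352.] 0.66 [ 0.274205   -0.28530296]
```

View pics/s9.png

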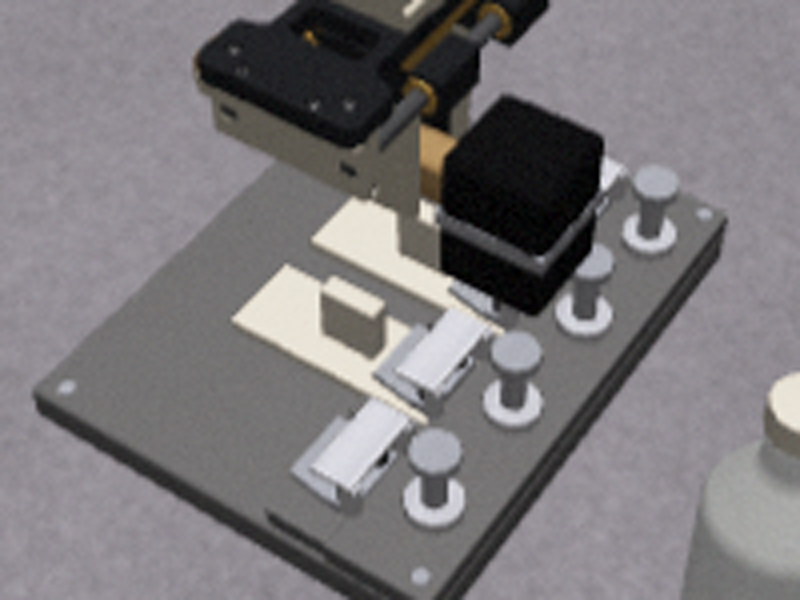

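The mallet is level above the pin of the third bay, with its head at about (361,266). I lower it and press the pin.

Call:
step_arm(deltas=[{"offset": [0.02, 0.03, 2.5], "roll": 0}, {"offset": [0, 0, 2], "roll": 0}, {"offset": [0, -0.05, 0.5], "roll": 0}, {"offset": [0, 0, 0], "roll": 0}, {"offset": [0, 0, 0], "roll": 0}])

```text
t: 40.55
tool_pos: [0.5859, -0.1104, 0.1039]
orientation: [-0.069, -3.13, -0.036]
force: [-0.5, 0.3, -3.4]
opening: 0.0219
```

Call:
step_arm(deltas=[{"offset": [0, 0, 0.4], "roll": 0}, {"offset": [0, 0, 0.4], "roll": 0}, {"offset": [0, 0, 0], "roll": 0}, {"offset": [0, 0, 0], "roll": 0}])

```text
t: 41.05
tool_pos: [0.5852, -0.1101, 0.0949]
orientation: [-0.069, -3.128, -0.036]
force: [-0.1, -1.0, -2.1]
opening: 0.0214
```

Call:
step_arm(deltas=[{"offset": [0, 0, 0.4], "roll": 0}, {"offset": [0, 0, 0.4], "roll": 0}, {"offset": [0, 0, 0], "roll": 0}, {"offset": [0, 0, 0], "roll": 0}])

```text
t: 41.55
tool_pos: [0.5853, -0.11, 0.0868]
orientation: [-0.069, -3.129, -0.036]
force: [1.7, -0.7, -1.3]
opening: 0.0217
```

Call:
step_arm(deltas=[{"offset": [0, 0, 0.4], "roll": 0}, {"offset": [0, 0, 0.3], "roll": 0}, {"offset": [0, 0, 0], "roll": 0}, {"offset": [0, 0, 0], "roll": 0}])

```text
t: 42.05
tool_pos: [0.5851, -0.11, 0.0803]
orientation: [-0.069, -3.129, -0.035]
force: [-2.5, -1.8, 4.5]
opening: 0.0219
```

```bash
python3 - <<'E'
from h import *
s=robot.read_state();print(s["tool_pos"],s["force"],s["wrist_torque"])
p=cams.read_camera("scene"); save(p,"s10.png",(270,200,430,320),5)
E
```

```text
[ 0.58510148 -0.10998847  0.08034287] [-2.54053665 -1.75370539  4.53449074] [-0.27575769  0.03159055 -0.05296974]
```

View pics/s10.png

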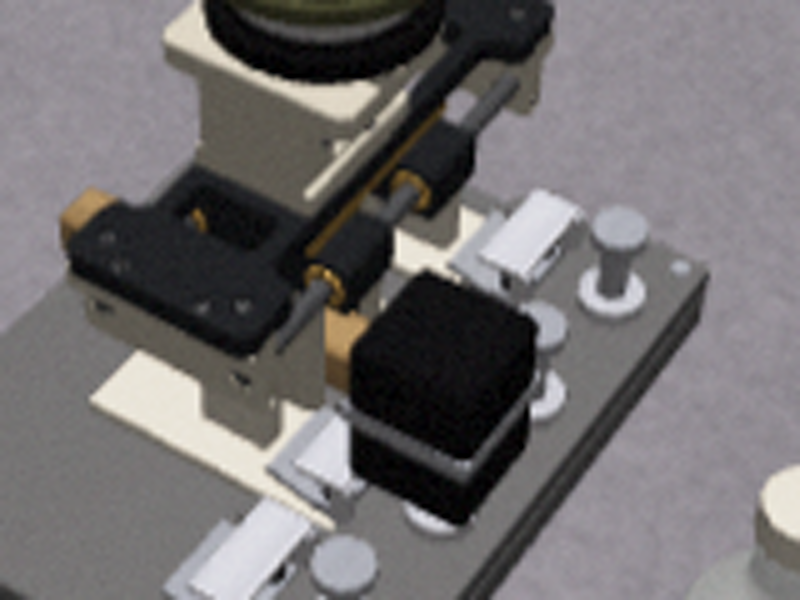

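The mallet sits on the pin. I press on to find the hard stop.

Call:
step_arm(deltas=[{"offset": [0, 0, 0.2], "roll": 0}, {"offset": [0, 0, 0], "roll": 0}, {"offset": [0, 0, 0], "roll": 0}])

```text
t: 42.48
tool_pos: [0.5849, -0.1102, 0.0797]
orientation: [-0.069, -3.128, -0.035]
force: [-10.0, -1.1, 16.1]
opening: 0.0214
```

Call:
step_arm(deltas=[{"offset": [0, 0, 0.2], "roll": 0}, {"offset": [0, 0, 0], "roll": 0}, {"offset": [0, 0, 0], "roll": 0}])

```text
t: 42.85
tool_pos: [0.5846, -0.1103, 0.0784]
orientation: [-0.069, -3.128, -0.035]
force: [-15.6, -0.0, 22.5]
opening: 0.0213
```

Call:
step_arm(deltas=[{"offset": [0, 0, -3], "roll": 0}, {"offset": [0, 0, -2], "roll": 0}, {"offset": [0, 3.3, 0], "roll": 0}, {"offset": [0, 3.3, 0], "roll": 0}, {"offset": [0, 0, 0], "roll": 0}, {"offset": [0, 0, 0], "roll": 0}])

```text
t: 43.6
tool_pos: [0.5881, -0.045, 0.1268]
orientation: [-0.068, -3.127, -0.036]
force: [0.4, -1.0, -4.4]
opening: 0.022
```

```bash
python3 - <<'E'
from h import *
go(.5877,-.0439,.10,-.044)
p=cams.read_camera("scene"); save(p,"s11.png",(270,200,430,320),5)
s=robot.read_state();print(s["force"],s["wrist_torque"])
for d in cams.pinpoint(p,"mallet"): print("mallet",np.round(d["xy"]),round(d["score"],2), at(p,d["xy"],s["tool_pos"][2]-.017))
E
```

```text
t43.60 cur [ 0.5881 -0.045   0.1268] yaw 3.098 q6 -1.71 offset(tool,cm) [0.01 0.04 2.68] then roll 0.001
[ 0.40981178  0.54293048 -3.08251784] [ 0.06920027 -0.06786055  0.03222801]
mallet [138. 305.] 0.93 [ 0.36010898 -0.35968706]
mallet [378. 253.] 0.78 [ 0.64070708 -0.04833057]
mallet [317. 288.] 0.27 [ 0.59076637 -0.17622155]
```

View pics/s11.png

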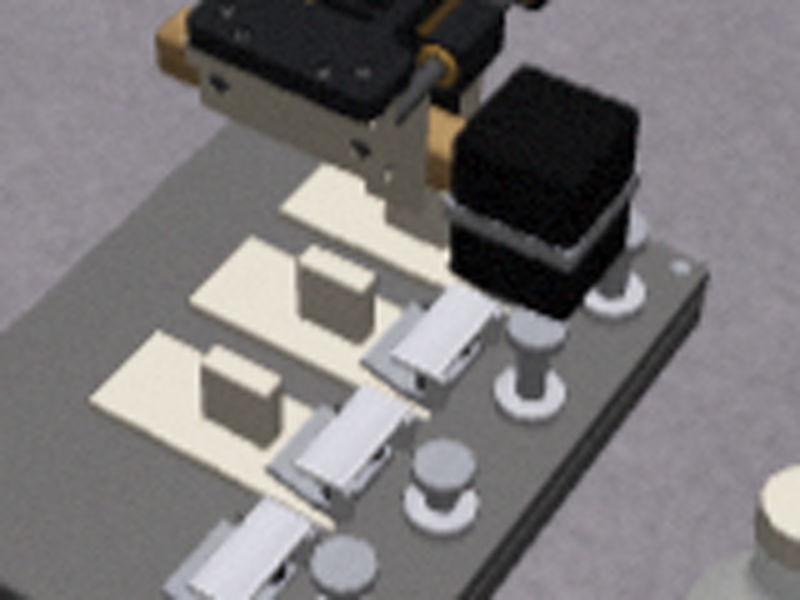

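The third bay's pin is clearly down, at (359,295), and the mallet is over the next one.

Call:
step_arm(deltas=[{"offset": [0, 0.02, 2], "roll": 0}, {"offset": [0, -0.03, 0.8], "roll": 0}, {"offset": [0, 0, 0.4], "roll": 0}, {"offset": [0, 0, 0.4], "roll": 0}, {"offset": [0, 0, 0.4], "roll": 0}, {"offset": [0, 0, 0.4], "roll": 0}, {"offset": [0, 0, 0], "roll": 0}, {"offset": [0, 0, 0], "roll": 0}])

```text
t: 44.7
tool_pos: [0.5882, -0.0439, 0.0833]
orientation: [-0.069, -3.129, -0.036]
force: [0.5, -1.0, -1.1]
opening: 0.0218
```

Call:
step_arm(deltas=[{"offset": [0, 0, 0.4], "roll": 0}, {"offset": [0, 0, 0.3], "roll": 0}, {"offset": [0, 0, 0], "roll": 0}, {"offset": [0, 0, 0], "roll": 0}])

```text
t: 45.2
tool_pos: [0.5881, -0.0438, 0.0784]
orientation: [-0.068, -3.129, -0.036]
force: [-10.8, -1.1, 17.4]
opening: 0.0214
```

Call:
step_arm(deltas=[{"offset": [0, 0, 0.2], "roll": 0}, {"offset": [0, 0, 0], "roll": 0}, {"offset": [0, 0, 0], "roll": 0}])

```text
t: 45.58
tool_pos: [0.5879, -0.0438, 0.0772]
orientation: [-0.068, -3.129, -0.036]
force: [-15.6, -0.3, 23.3]
opening: 0.0215
```

Call:
step_arm(deltas=[{"offset": [0, 0, -3], "roll": 0}, {"offset": [0, 0, -2], "roll": 0}, {"offset": [0, 3.3, 0], "roll": 0}, {"offset": [0, 3.3, 0], "roll": 0}, {"offset": [0, 0, 0], "roll": 0}, {"offset": [0, 0, 0], "roll": 0}])

```text
t: 46.32
tool_pos: [0.5911, 0.0209, 0.1254]
orientation: [-0.068, -3.128, -0.036]
force: [-0.1, 0.8, -3.2]
opening: 0.0217
```

```bash
python3 - <<'E'
from h import *
go(.5906,.022,.10,-.044)
p=cams.read_camera("scene"); save(p,"s12.png",(270,200,430,320),4)
s=robot.read_state();print(s["force"],s["wrist_torque"])
for d in cams.pinpoint(p,"mallet"): print("mallet",np.round(d["xy"]),round(d["score"],2), at(p,d["xy"],s["tool_pos"][2]-.017))
E
```

```text
t46.33 cur [0.5911 0.0209 0.1254] yaw 3.098 q6 -1.60 offset(tool,cm) [0.02 0.05 2.54] then roll 0.001
[ 0.21589462  0.13405116 -3.8833413 ] [ 0.004338    0.00469978 -0.02948763]
mallet [139. 304.] 0.67 [ 0.36001114 -0.35746359]
mallet [397. 231.] 0.58 [0.64410395 0.02563054]
```

Call:
step_arm(deltas=[{"offset": [0, 0.02, 2], "roll": 0}, {"offset": [0, -0.03, 0.8], "roll": 0}, {"offset": [0, 0, 0.4], "roll": 0}, {"offset": [0, 0, 0.4], "roll": 0}, {"offset": [0, 0, 0.4], "roll": 0}, {"offset": [0, 0, 0.4], "roll": 0}, {"offset": [0, 0, 0], "roll": 0}, {"offset": [0, 0, 0], "roll": 0}])

```text
t: 47.42
tool_pos: [0.5911, 0.0219, 0.0818]
orientation: [-0.069, -3.129, -0.036]
force: [0.0, -1.6, -2.6]
opening: 0.0218
```

Call:
step_arm(deltas=[{"offset": [0, 0, 0.4], "roll": 0}, {"offset": [0, 0, 0.3], "roll": 0}, {"offset": [0, 0, 0.1], "roll": 0}, {"offset": [0, 0, 0], "roll": 0}, {"offset": [0, 0, 0], "roll": 0}])

```text
t: 48.05
tool_pos: [0.5909, 0.0221, 0.0769]
orientation: [-0.068, -3.129, -0.036]
force: [-16.9, -2.5, 25.2]
opening: 0.0217
```

Call:
step_arm(deltas=[{"offset": [0, 0, -3], "roll": 0}, {"offset": [0, 0, -3], "roll": 0}, {"offset": [0, 0, -3], "roll": 0}, {"offset": [0, 0, 0], "roll": 0}, {"offset": [2, -3, 0], "roll": 0}, {"offset": [2, -5, 0], "roll": 0}, {"offset": [2, -5, 0], "roll": 0}, {"offset": [1, -5, 0], "roll": 0}, {"offset": [1, -5, 0], "roll": 0}, {"offset": [1, -5, 0], "roll": 0}, {"offset": [0, 0, 0], "roll": 0}, {"offset": [0, 0, 0], "roll": 0}])

```text
t: 49.55
tool_pos: [0.4888, -0.2549, 0.1566]
orientation: [-0.07, -3.126, -0.039]
force: [-0.2, 0.5, -3.9]
opening: 0.0218
```

```bash
python3 - <<'E'
from h import *
p=cams.read_camera("scene"); save(p,"s13.png",(150,200,430,410),2.8)
print(robot.read_state()["force"])
go(.481,-.3786,.13,.054)
for d in cams.pinpoint(p,"plate0"): print(np.round(d["xy"]),round(d["score"],2), at(p,d["xy"],.02))
E
```

```text
[ 0.57180195 -0.09959561 -4.45814496]
t49.60 cur [ 0.4891 -0.2545  0.157 ] yaw 3.098 q6 -2.11 offset(tool,cm) [  0.24 -12.5    2.4 ] then roll -0.097
[353. 247.] 0.89 [0.55195339 0.02432584]
[317. 288.] 0.86 [ 0.54856833 -0.11230614]
[305. 168.] 0.86 [0.29664161 0.22023294]
[337. 265.] 0.74 [ 0.55002442 -0.03947049]
[203. 397.] 0.22 [ 0.51532972 -0.39699164]
```

View pics/s13.png

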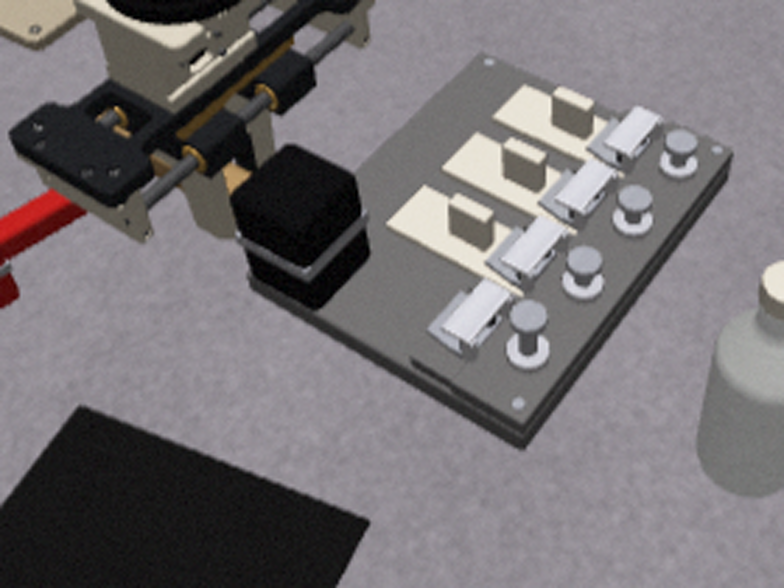

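Three pins are down and the empty bay's pin is still up. Now the mallet goes back.

Call:
step_arm(deltas=[{"offset": [0.1, -4.2, 0], "roll": 0}, {"offset": [0.1, -4.2, 0], "roll": 0}, {"offset": [0.04, -4.1, 0], "roll": 0}, {"offset": [0, 0, 2.4], "roll": -0.097}, {"offset": [0, 0, 4], "roll": 0}, {"offset": [0, 0, 3], "roll": 0}, {"offset": [0, 0, 0], "roll": 0}, {"offset": [0, 0, 0], "roll": 0}, {"offset": [0, 0, 0], "roll": 0}])

```text
t: 50.78
tool_pos: [0.4819, -0.379, 0.0641]
orientation: [0.084, -3.132, -0.033]
force: [-0.9, -0.0, -3.5]
opening: 0.0214
```

```bash
python3 - <<'E'
from h import *
s=robot.read_state(); print(s["force"])
go(.481,-.3786,.02,.054)
E
```

```text
[-0.88989516 -0.00968584 -3.52558823]
t50.77 cur [ 0.4819 -0.379   0.0641] yaw -3.088 q6 -2.38 offset(tool,cm) [ 0.05 -0.05  4.41] then roll -0.000
```

Call:
step_arm(deltas=[{"offset": [0, 0, 2], "roll": 0}, {"offset": [0, 0, 1.2], "roll": 0}, {"offset": [0, 0, 0.5], "roll": 0}, {"offset": [0, 0, 0.2], "roll": 0}, {"offset": [0, 0, 0], "roll": 0}, {"offset": [0, 0, 0], "roll": 0}, {"offset": [0, 0, 0], "roll": 0}])

```text
t: 51.65
tool_pos: [0.4803, -0.3775, 0.0233]
orientation: [0.083, -3.13, -0.036]
force: [-0.5, -0.2, -3.8]
opening: 0.0215
```

Call:
step_arm(deltas=[{"offset": [0, 0, 0.2], "roll": 0}, {"offset": [0, 0, 0], "roll": 0}, {"offset": [0, 0, 0], "roll": 0}])

```text
t: 52.02
tool_pos: [0.4799, -0.3772, 0.0207]
orientation: [0.083, -3.129, -0.037]
force: [0.9, -0.1, -4.2]
opening: 0.0217
```

Call:
step_arm(deltas=[{"offset": [0, 0, 0.15], "roll": 0}, {"offset": [0, 0, 0], "roll": 0}, {"offset": [0, 0, 0], "roll": 0}])

```text
t: 52.4
tool_pos: [0.4799, -0.3772, 0.0192]
orientation: [0.083, -3.129, -0.037]
force: [-0.6, 0.1, -3.4]
opening: 0.0215
```

Call:
step_arm(deltas=[{"offset": [0, 0, 0.1], "roll": 0}, {"offset": [0, 0, 0], "roll": 0}, {"offset": [0, 0, 0], "roll": 0}])

```text
t: 52.78
tool_pos: [0.4799, -0.3772, 0.0183]
orientation: [0.083, -3.129, -0.037]
force: [0.6, 0.2, -3.2]
opening: 0.0215
```

Call:
step_arm(deltas=[{"offset": [0, 0, 0.15], "roll": 0}, {"offset": [0, 0, 0], "roll": 0}, {"offset": [0, 0, 0], "roll": 0}])

```text
t: 53.15
tool_pos: [0.4799, -0.3773, 0.0179]
orientation: [0.083, -3.129, -0.037]
force: [-5.0, 3.3, 5.9]
opening: 0.0215
```

Call:
step_arm(deltas=[{"offset": [0, 0, 0.1], "roll": 0}, {"offset": [0, 0, 0], "roll": 0}, {"offset": [0, 0, 0], "roll": 0}])

```text
t: 53.52
tool_pos: [0.4799, -0.3773, 0.0178]
orientation: [0.083, -3.129, -0.037]
force: [-8.2, 5.3, 14.2]
opening: 0.0215
```

Contact. I back off slightly, release and rise straight up. Fully open would be about 128 mm over the backs, so 4.5 cm is enough.

Call:
step_arm(deltas=[{"offset": [0, 0, -0.15], "roll": 0}, {"offset": [0, 0, 0], "roll": 0}, {"offset": [0, 0, 0], "roll": 0}, {"offset": [0, 0, 0], "roll": 0}, {"offset": [0, 0, 0], "roll": 0}, {"offset": [0, 0, -2], "roll": 0}, {"offset": [0, 0, -4], "roll": 0}, {"offset": [0, 0, -5], "roll": 0}, {"offset": [0, 0, -5], "roll": 0}, {"offset": [4, 4, 0], "roll": 0}, {"offset": [4, 4, 0], "roll": 0}, {"offset": [0, 0, 0], "roll": 0}], fingers=4.5)

```text
t: 55.02
tool_pos: [0.3949, -0.3025, 0.1802]
orientation: [0.083, -3.128, -0.039]
force: [0.8, -0.2, 0.8]
opening: 0.0451
```

```bash
python3 - <<'E'
from h import *
p=cams.read_camera("scene"); t=cams.read_camera("top"); s=robot.read_state(); print(s["t"],s["tool_pos"],s["force"])
for q in(p,t):
  print([(np.round(d["xy"]),round(d["score"],2),at(q,d["xy"],.003).round(3)) for d in cams.pinpoint(q,"mallet")])
  print([(np.round(d["xy"]),round(d["score"],2),at(q,d["xy"],.02).round(3)) for d in cams.pinpoint(q,"plate0")])
A=cv2.resize(cv2.cvtColor(p["pixels"],cv2.COLOR_RGB2BGR)[200:440,130:480],(800,549),interpolation=cv2.INTER_CUBIC)
cv2.imwrite("pics/f.png",A)
E
```

```text
55.125 [ 0.39802502 -0.30559991  0.18183037] [ 1.20710907 -0.14628724 -0.01962522]
[(array([136., 305.]), 0.77, array([ 0.263, -0.321]))]
[(array([353., 247.]), 0.92, array([0.551, 0.023])), (array([306., 163.]), 0.87, array([0.285, 0.24 ])), (array([317., 289.]), 0.86, array([ 0.549, -0.115])), (array([336., 266.]), 0.62, array([ 0.551, -0.043]))]
[(array([451., 245.]), 0.91, array([ 0.533, -0.381])), (array([425., 348.]), 0.64, array([ 0.267, -0.315])), (array([296., 236.]), 0.19, array([0.55 , 0.021]))]
[(array([298., 234.]), 0.71, array([0.554, 0.013])), (array([320., 236.]), 0.68, array([ 0.551, -0.042])), (array([208., 340.]), 0.65, array([0.28 , 0.237])), (array([348., 236.]), 0.56, array([ 0.551, -0.115])), (array([360., 151.]), 0.37, array([ 0.772, -0.143]))]
```

View pics/f.png

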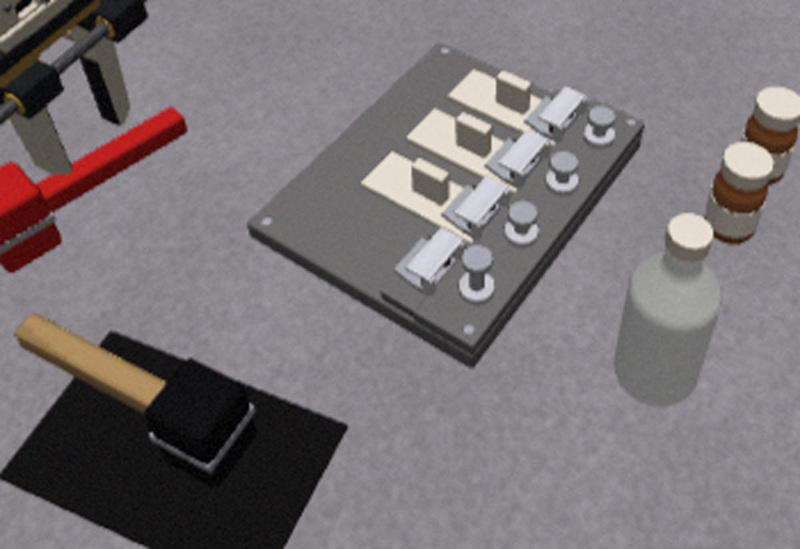

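The mallet stands upright on the mat with its head at about (218,382). Three pins are down, the empty bay's pin is up, and the bottles are untouched. I hand in after one last plate check.

```bash
python3 - <<'E'
from h import *
t=cams.read_camera("top")
for d in cams.silhouettes(t,"plate0"): print(np.round(d["xy"]),round(d["score"],2),rect(t,d["mask"],.026))
robot.close_job(); print(robot.read_state()["t"])
E
```

```text
[295. 242.] 0.83 (array([0.5345, 0.0239]), [45, 83], -0.037)
[205. 342.] 0.79 (array([0.2759, 0.2448]), [46, 119], -0.514)
[323. 243.] 0.71 (array([ 0.5345, -0.0422]), [45, 89], -0.04)
[350. 245.] 0.69 (array([ 0.5284, -0.1089]), [47, 83], -0.056)
the job is handed in; nothing more can be done
the job is handed in; nothing more can be done
```

The job is handed in, at about 55 s of the 210 s allowed. No verdict is reported.

- **Plates:** There were three white plates, and I pushed each one to the stop wall in the three left-hand bays. Each push ended with the tool blocked at about 25 N. The yellow look-alike was left alone.
- **Pins:** I pressed the three pins of those bays down with the mallet until the force reached 22–25 N, with almost no further movement. The pin of the empty right-hand bay is still up.
- **Mallet:** It is back on its mat, standing on its head, with the head axis at about (0.533, -0.381) m. The red look-alike was not touched.

**Last checks:**
- The final scene picture shows all three plates under their jaws, three pins down and one up, and the bottles standing where they were.
- The last top-view outlines put the plates on the lane centre lines, within about 1 mm across and 0.02 rad. One noisier pinpoint reading put the right-hand plate 7 mm to the side; the outline reading of -0.109 m against an expected -0.108 m did not support it.
- On the second plate the last joint reached its range limit while turning. This left the tool tilted by about 0.025 rad for the rest of the run, with no visible effect on the result.

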